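Fetch the boxed-in brass plug from the parts rack

ROBOT

A 6-joint arm with a two-finger parallel gripper is mounted at the origin on the work surface; the furniture and walls round the work are solid. World frame = base frame: x ahead of the robot, y to its left, z up, the work surface at z = 0. Lengths are in m, angles in rad, forces in N, time in s.
With the tool pointing down it reaches from about 0.275 to 0.75 m from the base axis. Payload 10.2 kg.
Tool frame: the origin (TCP) lies midway between the tips of the shut fingers; the grasp point (between the pads) lies 19 mm behind it (grip_depth is the distance from the TCP to the grasp point, in m); z points along the fingers, y is the direction in which the jaws open and shut (so a half turn about z gives the same grasp; the last joint's range is limited). The gripper opens to 85 mm and grips with 20 to 120 N. Pads are 22 mm wide; open, the fingers measure 114 mm over their backs; the gripper's body (76 mm by 85 mm) begins 54 mm behind the grasp point. The pads swing forward as they close: fully open they stand 13 mm farther back than shut.
Start: joints at [-1.41, 0.313, 1.498, -0, 1.331, -0.223], TCP at [0.197, -0.487, 0.231] pointing down, gripper open.
Joint ranges: [-2.94, 2.94], [-0.97, 2.17], [0.19, 2.56], [-1.23, 4.37], [0.02, 3.11], [-2.88, 2.88]. Speed limits (rad/s): [2.39, 2.39, 3.01, 3.14, 3.14, 3.14].

INTERFACE

Orientations are given as a unit quaternion [x, y, z, w].
In Python, from rig import * gives the robot as it stands.
- The arm moves only by the tool move_arm, never from a script. Its argument "steps" is a list of rows, each an object with "dp": the shift along the tool's x, y, z in cm, a list of three; "roll": the turn about the tool's z in degrees; "jaw": the opening, from 0 (shut) to 1 (fully open). In form: [{"dp": [dx, dy, dz], "roll": roll, "jaw": jaw}, ...]. A call has 1 to 5 rows; each row is the pose to reach, as a shift and turn from the pose commanded when the call began, along the tool's axes at that moment; what a row does not reach only later rows make up. A row lasts 1/12 s, in which the tool goes at most 41.7 mm and 7.16 degrees, less where a joint would pass 70% of its speed; a pose out of reach is approached as far as the arm can. A call with a gripper value outside its range is refused whole. The fingers move at their own pace and stop on an object; "newtons" is the grip in N (left out, the last holds). Time passes only in rows, so rows that repeat a pose let the fingers close. It gives the time, the measured TCP pose, the force and the opening at its end, in the units of the state.
- get_state(): the state, without advancing time (a new reading comes with each control period).
- capture(name): name is "side" or "top"; returns the picture (384x512x3 uint8, red, green, blue); there is no depth.
- camera_params(name): a dict with "fx", "fy", "cx", "cy" (pixels), "rvec" (rotation vector, rad) and "tvec" (3), from world to camera coordinates, as OpenCV has them. Camera axes: x right, y down, z forward; pixel columns grow to the right and rows downward; lengths in m; the calibration is good to about 2 mm. A picture is of the moment at which its call begins. camera_params takes no time and is no camera call.
- hand_in(): hands the job in, once; it reports no verdict.
The state is a dict: "time_s": time; "joint_positions": joint angles; "dq": joint speeds; "joint_torque": joint torques, N m; "ee_pos": TCP position; "eef_rot": TCP orientation; "force": force on the tool from outside, world axes, zero at the start; "ft_torque": the same for the moment, N m; "width": finger opening in m.
Only numpy, scipy, OpenCV 4.12 (cv2) and the standard library are available. Lean on these libraries where they do the work, as an engineer would, in place of code of your own. Each camera call takes 0.05 s, during which the arm holds its last target.

TASK

The brass plug in the middle of the metal parts rack is boxed in by the tin and the roll of tape. First clear the tin and the tape roll onto the dark rubber mat, leaving the plug in its place, then take the plug out and stand it upright in the middle of the white dish, and only after that put the tin and the tape roll back on the rack, each exactly where it stood at the start. Do not disturb the loose brass elbow and the wrench.

Things in the scene. Friction and masses are not known exactly. Their poses are not given: they have to be found in the camera images.
- rack: Fixed metal rack: base plate 84 (x) x 190 (y) x 4 mm thick. Origin: centre of its underside, z up. End places on top of the plate (4 mm up) at rack x = 0, y = +52 and -52 mm, on thin round dark pads, open at the sides. Middle place at x = y = 0 between two upright cheeks: inner faces at x = -24 and +24 mm, 5 mm thick, 36 mm long along y, tops 38 mm up; gripped there with fingers closing along rack y.
- mat: Fixed flat dark rubber mat, the side area: 110 (its x) x 180 (its y) x 3 mm. Origin: centre of its underside, z up. Room for both things side by side along its y.
- dish: Fixed shallow round white dish, 132 mm across the rim and 10 mm high, flat inner floor about 112 mm across, 4 mm above the origin. Origin: centre of its underside.
- plug: Loose brass pipe plug, upright: threaded lower part 24 mm across, round collar 27 mm across at 12 to 16 mm height, 12 mm square head up to 25 mm. Origin: centre of its underside, z up. About 0.04 kg.
- tin: Loose round slip-lid tin, green lid over a white body, 62 mm across, 34 mm high, about 0.11 kg. Starts on one end place of the rack (either). Origin: centre of its underside, z up.
- tape_roll: Loose flat spool of white thread-seal tape with yellow flanges, lying flat: 53 mm across, 16 mm high, about 0.03 kg. Starts on the other end place. Origin: centre of its underside, z up.
- brass_elbow: Bystander, leave alone: loose brass elbow fitting lying on the counter, 37 x 37 x 26 mm. Origin: centre of its underside.
- wrench: Bystander, leave alone: loose bare steel adjustable wrench lying on the counter, 54 (its x) x 217 (its y) x 11 mm. Origin: centre of its underside.

How it is judged:
By the outcome, as a careful person would: the job done as asked, in the order asked, and still so for the second after the job is handed in, with the robot touching nothing.
It also fails if it takes over 106 s, if anything falls off the work surface, if the arm or the gripper's body presses on something with over 40 N, if the wrist force passes 120 N, or if a joint passes its speed limit or range.

## Working session

There is one attempt and no reset: what is moved stays moved. The work goes in short steps, Python scripts to look and compute and a tool call to move; the robot and the scene stay as the last step left them, time stands still between calls to the robot, and variables do not carry over. Pictures are saved under pics/ and viewed, and the job is handed in when it is done.

Besides the shell and the picture viewer there is one more tool, called after "Request:" by a JSON object that holds its "fn" and its "kwargs", one argument or row to a line. move_arm: Moves the arm, as the interface text tells. Its arguments: {"type":"object","properties":{"steps":{"type":"array"},"newtons":{"type":"number"}},"required":["steps"]}

```bash
ls; mkdir -p pics; python3 - <<'E'
from rig import *
import cv2
for n in("side","top"):
    im=capture(n); cv2.imwrite(f"pics/{n}0.png",cv2.cvtColor(im,cv2.COLOR_RGB2BGR)); print(n,camera_params(n))
print(get_state())
E
```

```text
pics
side {'fx': 466.71799287515154, 'fy': 466.71799287515154, 'cx': 249.86070049499148, 'cy': 186.66766131739243, 'rvec': array([ 0.99018158,  2.51521405, -0.9960889 ]), 'tvec': array([ 0.54141674, -0.24844748,  1.42225759])}
top {'fx': 361.0804652666373, 'fy': 361.0804652666373, 'cx': 255.9961964105285, 'cy': 190.41160897626722, 'rvec': array([ 2.09945689, -2.15776685,  0.16476699]), 'tvec': array([-0.08734401,  0.64753083,  0.81527035])}
{'time_s': 0.1, 'joint_positions': array([-1.41040564e+00,  3.13397079e-01,  1.49832047e+00,  2.81829983e-05,
        1.33097795e+00, -2.23364702e-01]), 'dq': array([ 0.0009755 , -0.00085915, -0.00388259,  0.00042694, -0.00106794,
        0.00246976]), 'joint_torque': array([ 1.91722022e-03, -4.12906337e+01, -2.60139763e+01, -2.12774803e-04,
        3.09549381e-03, -1.49048714e-05]), 'ee_pos': array([ 0.1965414 , -0.48659925,  0.23080604]), 'eef_rot': array([ 9.81648376e-01,  1.90699141e-01,  3.10394243e-05, -5.50720301e-04]), 'force': array([ 0.03124436, -0.32260264, -0.18323107]), 'ft_torque': array([ 0.02338669, -0.00592955, -0.01761023]), 'width': 0.08555313060419872}
```

View pics/side0.png

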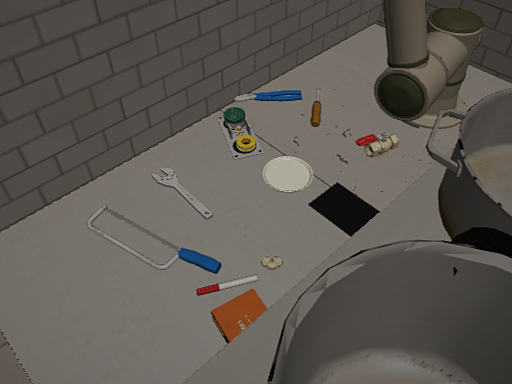

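View pics/top0.png

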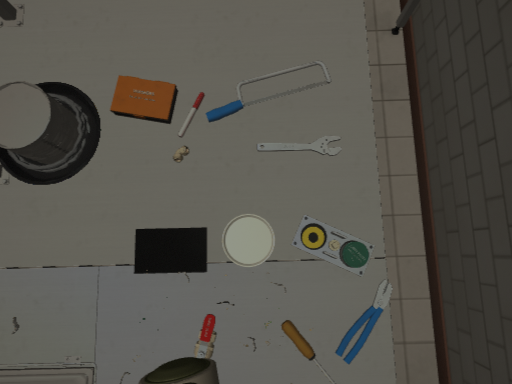

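```bash
cat > h.py <<'E'
import numpy as np, cv2
from scipy.spatial.transform import Rotation as R
def P(cp):
    K=np.array([[cp['fx'],0,cp['cx']],[0,cp['fy'],cp['cy']],[0,0,1]]); return K,np.array(cp['rvec'],float),np.array(cp['tvec'],float)
def proj(cp,X):
    K,r,t=P(cp); return cv2.projectPoints(np.atleast_2d(np.array(X,float)),r,t,K,None)[0].reshape(-1,2)
def ray(cp,uv):
    K,r,t=P(cp); M=cv2.Rodrigues(r)[0]; uv=np.atleast_2d(np.array(uv,float))
    d=(np.c_[uv,np.ones(len(uv))]@np.linalg.inv(K).T)@M; return -M.T@t,d
def onz(cp,uv,z):
    c,d=ray(cp,uv); return c+d*((z-c[2])/d[:,2])[:,None]
def save(n,im,crop=None,s=1):
    if crop: x0,y0,x1,y1=crop; im=im[y0:y1,x0:x1]
    im=cv2.resize(im,None,fx=s,fy=s,interpolation=cv2.INTER_CUBIC)
    cv2.imwrite(f"pics/{n}.png",cv2.cvtColor(im,cv2.COLOR_RGB2BGR))
E
python3 - <<'E'
from rig import *
from h import *
ct,cs=camera_params("top"),camera_params("side")
print(proj(ct,[[0,0,0],[.197,-.487,.23],[.5,0,0],[.3,.3,0]]))
print("cams",ray(ct,[0,0])[0],ray(cs,[0,0])[0])
t=cv2.cvtColor(cv2.imread("pics/top0.png"),cv2.COLOR_BGR2RGB);s=cv2.cvtColor(cv2.imread("pics/side0.png"),cv2.COLOR_BGR2RGB)
save("t0c",t,(280,200,390,290),7); save("s0c",s,(200,90,390,240),4)
print(onz(ct,[[354,254],[313,237],[335,245],[248,240],[171,250]],0))
E
```

```text
[[217.31183237 477.20081238]
 [485.0273805  425.60653046]
 [215.62690772 252.57334342]
 [ 91.66812009 340.26617687]]
cams [ 0.50062345 -0.11368035  0.90996914] [1.17433271 0.48275555 0.87496551]
[[ 0.48756974 -0.34259411  0.        ]
 [ 0.53195143 -0.24364999  0.        ]
 [ 0.51078582 -0.29714276  0.        ]
 [ 0.52885159 -0.0812426   0.        ]
 [ 0.50924252  0.11145487  0.        ]]
```

View pics/t0c.png

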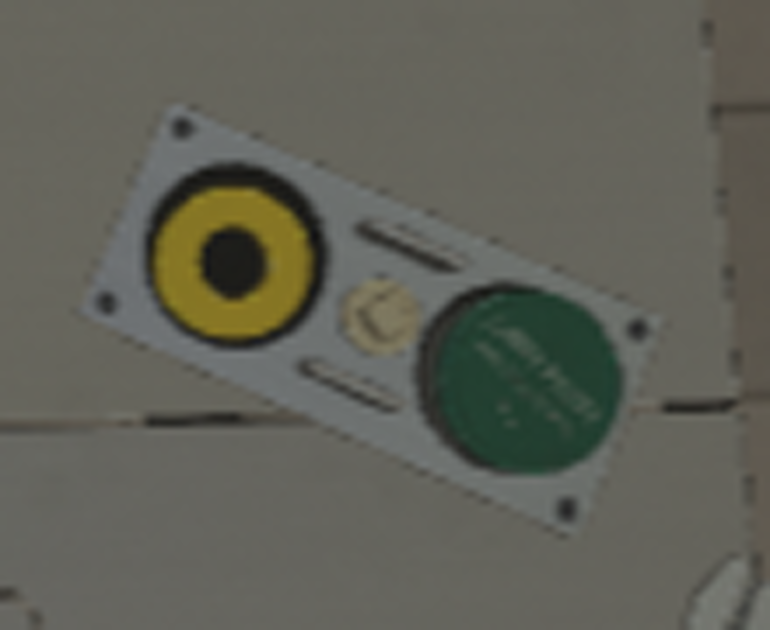

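View pics/s0c.png

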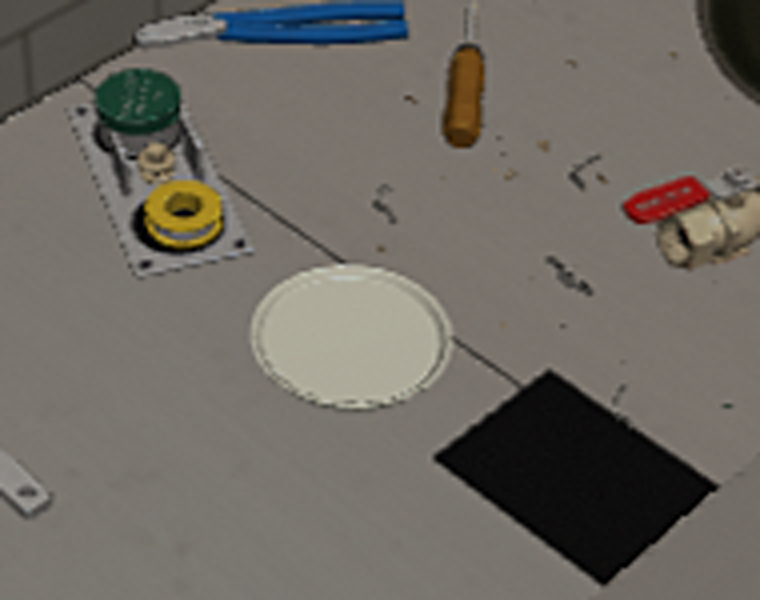

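```bash
cat > meas.py <<'E'
from h import *
def green(im):
    h=cv2.cvtColor(im,cv2.COLOR_RGB2HSV); return cv2.inRange(h,(65,90,25),(95,255,255))
def yellow(im):
    h=cv2.cvtColor(im,cv2.COLOR_RGB2HSV); return cv2.inRange(h,(20,130,60),(32,255,255))
def big(m):
    c,_=cv2.findContours(m,cv2.RETR_EXTERNAL,cv2.CHAIN_APPROX_NONE); return max(c,key=cv2.contourArea)
def info(m):
    c=big(m); f=np.zeros_like(m); cv2.drawContours(f,[c],-1,255,-1)
    M=cv2.moments(f,True); return np.array([M['m10']/M['m00'],M['m01']/M['m00']]),M['m00'],c
E
python3 - <<'E'
from rig import *
from meas import *
ct,cs=camera_params("top"),camera_params("side")
t=cv2.cvtColor(cv2.imread("pics/top0.png"),cv2.COLOR_BGR2RGB);s=cv2.cvtColor(cv2.imread("pics/side0.png"),cv2.COLOR_BGR2RGB)
for nm,f,z in(("tin",green,.038),("tape",yellow,.020)):
  for cn,cp,im in(("top",ct,t),("side",cs,s)):
    m=f(im)
    x0,y0=(280,200) if cn=="top" else (205,95)
    mm=np.zeros_like(m); w,h=(110,90) if cn=="top" else (70,70)
    mm[y0:y0+h,x0:x0+w]=m[y0:y0+h,x0:x0+w]
    c,a,k=info(mm); W=onz(cp,k.reshape(-1,2),z)[:,:2]
    (ex,ey),_,_=cv2.fitEllipse(k); ci=cv2.minEnclosingCircle(W.astype(np.float32)*1000)
    print(nm,cn,c,a,onz(cp,[c],z)[0],"ell",ex,ey,onz(cp,[[ex,ey]],z)[0],"circ mm",ci, "ext",W.min(0),W.max(0))
# rack corners from top crop
cr=np.array([[175,105],[660,320],[570,535],[80,310]])/7+[280,200]-.43
C=onz(ct,cr,.004); print("rack corners",C, C.mean(0), np.linalg.norm(np.diff(np.r_[C,C[:1]],axis=0),axis=1))
cs4=np.array([[67,107],[190,78],[253,252],[138,277]])/4+[200,90]-.4
C=onz(cs,cs4,.004); print("rack corners side",C, C.mean(0), np.linalg.norm(np.diff(np.r_[C,C[:1]],axis=0),axis=1))
# mat
h=cv2.cvtColor(t,cv2.COLOR_RGB2GRAY); m=cv2.inRange(h[200:300,110:225],0,22); 
k=big(m)+[110,200]; r=cv2.minAreaRect(k); B=onz(ct,cv2.boxPoints(r),.003); print("mat",r,B,B.mean(0))
h=cv2.cvtColor(s,cv2.COLOR_RGB2GRAY); m=cv2.inRange(h[175:240,305:385],0,30)
k=big(m)+[305,175];q=cv2.approxPolyDP(k,4,True).reshape(-1,2);B=onz(cs,q,.003); print("mat side",q,B,B.mean(0))
# dish
m=cv2.inRange(t[205:275,215:282],np.array([120,120,100]),np.array([255,255,255])); k=big(m)+[215,205]
W=onz(ct,k.reshape(-1,2),.010)[:,:2]; print("dish",cv2.fitEllipse(k),cv2.minEnclosingCircle(W.astype(np.float32)*1000),onz(ct,[cv2.fitEllipse(k)[0]],.01))
m=cv2.inRange(s[150:200,255:320],np.array([140,140,120]),np.array([255,255,255])); k=big(m)+[255,150]
W=onz(cs,k.reshape(-1,2),.010)[:,:2]; print("dish side",cv2.fitEllipse(k),cv2.minEnclosingCircle(W.astype(np.float32)*1000),onz(cs,[cv2.fitEllipse(k)[0]],.01))
# plug
print("plug top",onz(ct,np.array([[382,316]])/7+[280,200]-.43,.016+.004),"side head",onz(cs,np.array([[157,148]])/4+[200,90]-.4,.029))
E
```

```text
tin top [354.99603175 254.08134921] 504.0 [ 0.48786404 -0.33537148  0.038     ] ell 354.9886474609375 254.079833984375 [ 0.48786803 -0.33535431  0.038     ] circ mm ((488.039794921875, -335.3724670410156), 30.160362243652344) ext [ 0.45788026 -0.36423457] [ 0.51635364 -0.30645134]
tin side [234.21292776 115.19391635] 263.0 [ 0.49162779 -0.33140001  0.038     ] ell 234.23709106445312 115.30164337158203 [ 0.49190355 -0.33098359  0.038     ] circ mm ((491.2364196777344, -333.0335693359375), 36.723899841308594) ext [ 0.4582759  -0.36578045] [ 0.52378747 -0.29860543]
tape top [312.785 237.15 ] 400.0 [ 0.53091388 -0.24025096  0.02      ] ell 312.7972106933594 237.15367126464844 [ 0.5309042  -0.24028023  0.02      ] circ mm ((531.3596801757812, -240.1358642578125), 28.092012405395508) ext [ 0.50470986 -0.26784272] [ 0.55590697 -0.21354121]
tape side [245.48905109 142.99635036] 274.0 [ 0.53515298 -0.23630868  0.02      ] ell 245.47972106933594 142.9828643798828 [ 0.53513419 -0.23636723  0.02      ] circ mm ((534.9618530273438, -237.26480102539062), 34.09318923950195) ext [ 0.5039508  -0.2684
[... 809 characters left out ...]
[378 211]] [[0.45718033 0.02266862 0.003     ]
 [0.56058428 0.02336956 0.003     ]
 [0.56021764 0.1544211  0.003     ]
 [0.45525338 0.15315064 0.003     ]] [0.50830891 0.08840248 0.003     ]
dish ((247.95144653320312, 239.9835662841797), (52.1960334777832, 52.31571960449219), 79.72103881835938) ((529.617919921875, -81.35232543945312), 65.75191497802734) [[ 0.52858482 -0.08147997  0.01      ]]
dish side ((287.03985595703125, 173.4984130859375), (34.71138381958008, 48.39453125), 94.39228057861328) ((527.5853881835938, -83.24207305908203), 65.98005676269531) [[ 0.52925425 -0.08276351  0.01      ]]
plug top [[ 0.51130666 -0.29107384  0.02      ]] side head [[ 0.50877767 -0.29271266  0.029     ]]
```

```bash
python3 - <<'E'
from rig import *
from h import *
ct,cs=camera_params("top"),camera_params("side")
for z in(0,.1,.2,.3): 
    w=onz(ct,[[40,130],[97,300],[20,115],[0,10]],z); print(z,w.round(3).tolist(),proj(cs,w).round().tolist())
for z in(0,.1,.2,.3,.4,.5): 
    w=onz(cs,[[351,235],[378,211],[215,375],[450,130],[440,230]],z); print(z,w.round(3).tolist(),proj(ct,w).round().tolist())
s=cv2.cvtColor(cv2.imread("pics/side0.png"),cv2.COLOR_BGR2RGB)
s=cv2.convertScaleAbs(s,alpha=1.6)
save("s0b",s,(260,130,512,384),3)
t=cv2.cvtColor(cv2.imread("pics/top0.png"),cv2.COLOR_BGR2RGB)
save("t0b",cv2.convertScaleAbs(t,alpha=2),None,1.5)
E
```

```text
0 [[0.833, 0.464, 0.0], [0.393, 0.292, 0.0], [0.876, 0.521, 0.0], [1.191, 0.604, 0.0]] [[392.0, 428.0], [442.0, 231.0], [405.0, 475.0], [314.0, 734.0]]
0.1 [[0.796, 0.401, 0.1], [0.405, 0.247, 0.1], [0.835, 0.452, 0.1], [1.115, 0.525, 0.1]] [[386.0, 363.0], [435.0, 195.0], [398.0, 403.0], [314.0, 612.0]]
0.2 [[0.76, 0.337, 0.2], [0.417, 0.202, 0.2], [0.794, 0.382, 0.2], [1.039, 0.446, 0.2]] [[380.0, 295.0], [426.0, 154.0], [390.0, 327.0], [315.0, 490.0]]
0.3 [[0.723, 0.274, 0.3], [0.429, 0.158, 0.3], [0.753, 0.312, 0.3], [0.963, 0.368, 0.3]] [[373.0, 222.0], [417.0, 109.0], [382.0, 247.0], [316.0, 369.0]]
0 [[0.558, 0.153, 0.0], [0.453, 0.152, 0.0], [0.999, 0.186, 0.0], [0.055, 0.109, 0.0], [0.394, 0.287, 0.0]] [[155.0, 231.0], [154.0, 274.0], [146.0, 69.0], [169.0, 451.0], [99.0, 299.0]]
0.1 [[0.629, 0.191, 0.1], [0.535, 0.19, 0.1], [1.019, 0.22, 0.1], [0.183, 0.152, 0.1], [0.484, 0.309, 0.1]] [[126.0, 198.0], [125.0, 239.0], [120.0, 41.0], [138.0, 410.0], [71.0, 264.0]]
0.2 [[0.699, 0.229, 0.2], [0.618, 0.228, 0.2], [1.039, 0.254, 0.2], [0.311, 0.195, 0.2], [0.573, 0.332, 0.2]] [[91.0, 157.0], [89.0, 196.0], [87.0, 7.0], [99.0, 359.0], [36.0, 220.0]]
0.3 [[0.769, 0.266, 0.3], [0.7, 0.265, 0.3], [1.059, 0.288, 0.3], [0.439, 0.237, 0.3], [0.662, 0.354, 0.3]] [[46.0, 105.0], [44.0, 142.0], [45.0, -36.0], [49.0, 295.0], [-8.0, 165.0]]
0.4 [[0.84, 0.304, 0.4], [0.783, 0.303, 0.4], [1.079, 0.322, 0.4], [0.566, 0.28, 0.4], [0.751, 0.376, 0.4]] [[-12.0, 38.0], [-16.0, 72.0], [-9.0, -93.0], [-14.0, 212.0], [-65.0, 93.0]]
0.5 [[0.91, 0.342, 0.5], [0.865, 0.341, 0.5], [1.099, 0.356, 0.5], [0.694, 0.323, 0.5], [0.84, 0.399, 0.5]] [[-92.0, -54.0], [-96.0, -24.0], [-84.0, -171.0], [-101.0, 100.0], [-143.0, -5.0]]
```

View pics/s0b.png

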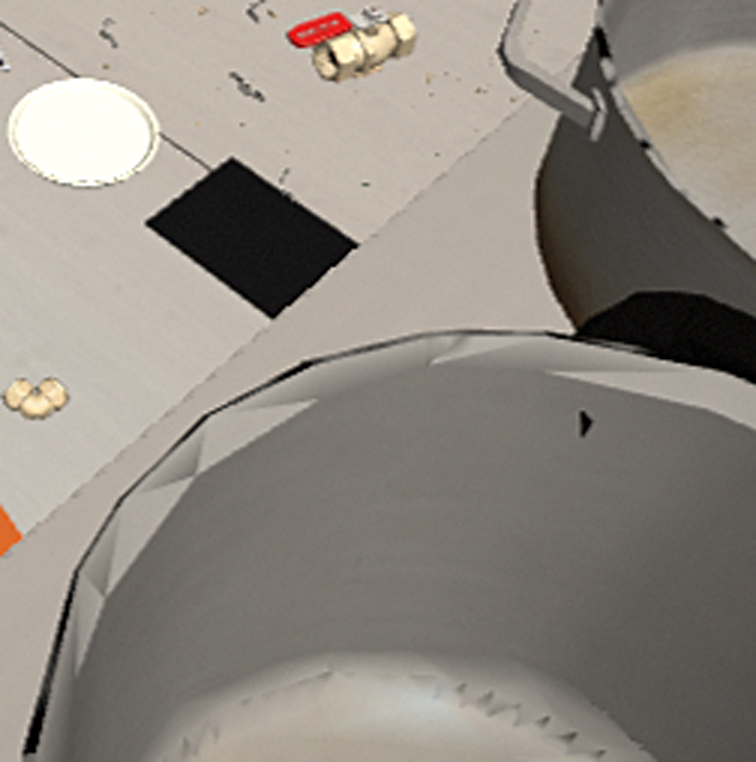

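View pics/t0b.png

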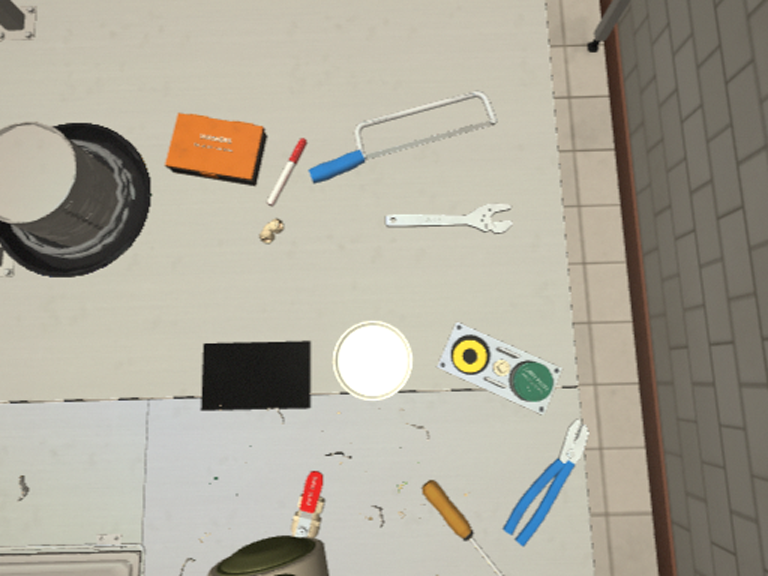

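```bash
cat > go.py <<'E'
import sys
from rig import *
from h import *
# usage: go.py x y z [jawangle_deg world]
s=get_state(); r=R.from_quat(s['eef_rot']); p=np.array(s['ee_pos'])
a=list(map(float,sys.argv[1:]))
d=r.inv().apply(np.array(a[:3])-p)*100
y=r.apply([0,1,0]); ang=np.degrees(np.arctan2(y[1],y[0])); 
print("t",s['time_s'],"pos",p.round(4),"jawang",ang.round(2),"tilt",r.apply([0,0,1]).round(4),"F",np.round(s['force'],1),"w",round(s['width'],4),"j",np.round(s['joint_positions'],2))
print("dp cm",d.round(2),"dist",np.linalg.norm(d).round(1),"roll",None if len(a)<4 else round(-((a[3]-ang+90)%180-90),1))
E
python3 go.py .4875 -.336 .15 -25
```

```text
t 0.1 pos [ 0.1965 -0.4866  0.2308] jawang -68.01 tilt [-1.0e-04  1.1e-03 -1.0e+00] F [ 0.  -0.3 -0.2] w 0.0856 j [-1.41  0.31  1.5   0.    1.33 -0.22]
dp cm [32.62 -3.06  8.09] dist 33.7 roll -43.0
```

```bash
python3 - <<'E'
from rig import *
from meas import *
ct,cs=camera_params("top"),camera_params("side")
for n,cp,(x0,y0,x1,y1) in(("top",ct,(285,205,385,285)),("side",cs,(210,85,275,165))):
    im=cv2.cvtColor(cv2.imread(f"pics/{n}0.png"),cv2.COLOR_BGR2RGB).astype(int)[y0:y1,x0:x1]
    d=im[...,2]-im[...,0]; print(n,np.percentile(d,[5,25,50,75,95]))
    m=((d>6)&(im.sum(2)>120)).astype(np.uint8)*255
    m=cv2.morphologyEx(m,cv2.MORPH_CLOSE,np.ones((5,5)))
    k=big(m).reshape(-1,2)+[x0,y0]
    W=onz(cp,k,.004)[:,:2]*1000
    print(cv2.minAreaRect(W.astype(np.float32)))
    save("m"+n,cv2.cvtColor(m,cv2.COLOR_GRAY2RGB),None,6)
E
```

```text
top [-27. -10.  -9.  -4.  11.]
((486.4921875, -345.0931701660156), (61.81283950805664, 60.5907096862793), 88.47940826416016)
side [-46. -13. -11.  -7.  20.]
((459.0976257324219, -365.82928466796875), (60.13404846191406, 72.1062240600586), 1.3673714399337769)
```

Request:
{"fn": "move_arm", "kwargs": {
  "steps": [
    {"dp": [4,-0.4,0],"roll": -7,"jaw": 1},
    {"dp": [8,-0.8,0],"roll": -14,"jaw": 1},
    {"dp": [12,-1.1,0],"roll": -21,"jaw": 1},
    {"dp": [16,-1.5,0],"roll": -28,"jaw": 1},
    {"dp": [20,-1.9,1],"roll": -35,"jaw": 1}
  ],
  "newtons": 30
}}

```text
time_s: 0.52
ee_pos: [0.3767, -0.3936, 0.2226]
eef_rot: [0.877, 0.48, 0.0, 0.001]
force: [-0.4, -1.2, -0.3]
width: 0.0853
```

```bash
python3 go.py .4875 -.336 .12 -25
```

```text
t 0.5167 pos [ 0.3767 -0.3936  0.2226] jawang -32.68 tilt [ 0.0014 -0.0024 -1.    ] F [-0.4 -1.2 -0.3] w 0.0853 j [-1.02  0.36  1.45  0.    1.32 -0.45]
dp cm [10.84  6.19 10.26] dist 16.2 roll -7.7
```

Request:
{"fn": "move_arm", "kwargs": {
  "steps": [
    {"dp": [3,1.5,2],"roll": -7.7,"jaw": 1},
    {"dp": [6,3,4],"roll": -7.7,"jaw": 1},
    {"dp": [9,5,7],"roll": -7.7,"jaw": 1},
    {"dp": [10.8,6.2,10],"roll": -7.7,"jaw": 1},
    {"dp": [10.8,6.2,10],"roll": -7.7,"jaw": 1}
  ]
}}

```text
time_s: 0.93
ee_pos: [0.4868, -0.3331, 0.1145]
eef_rot: [0.844, 0.537, -0.001, -0.005]
force: [-0.2, -0.2, -0.8]
width: 0.0853
```

```bash
python3 - <<'E'
from rig import *
from h import *
save("s1",capture("side"),(190,60,340,190),4); save("t1",capture("top"),(270,190,400,300),6)
E
python3 go.py .4875 -.336 .008 -25
```

```text
t 1.0333 pos [ 0.4857 -0.3367  0.12  ] jawang -25.22 tilt [-0.0022  0.002  -1.    ] F [-0.8 -0.4  1. ] w 0.0854 j [-0.8   0.56  1.43 -0.    1.15 -0.36]
dp cm [ 0.13  0.16 11.2 ] dist 11.2 roll -0.2
```

View pics/s1.png

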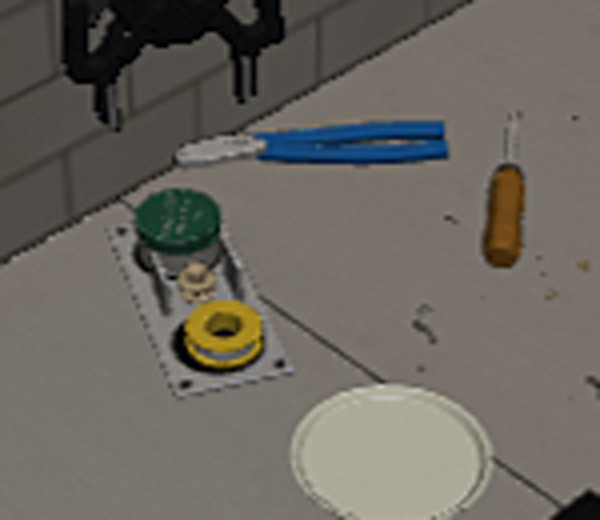

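View pics/t1.png

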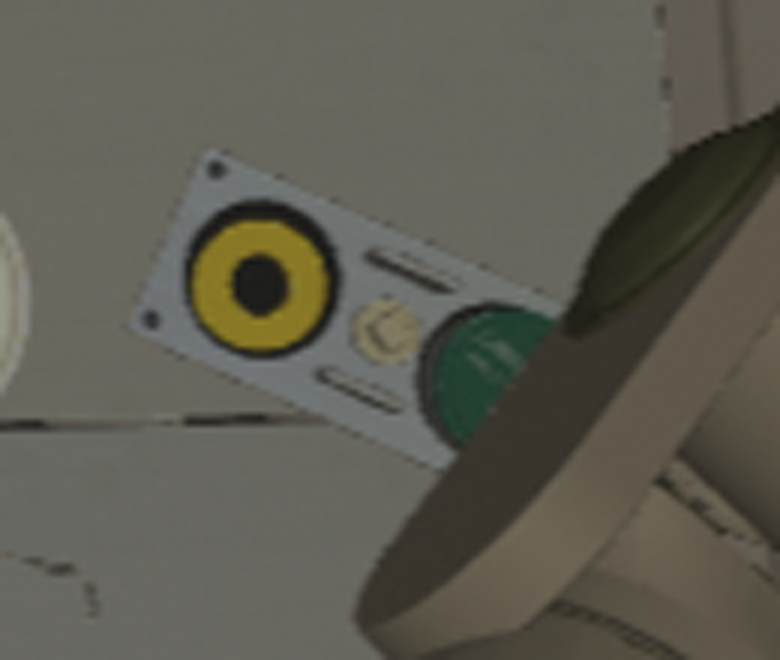

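```bash
python3 - <<'E'
from rig import *
from h import *
p=[.4857,-.3367,.133]; y=np.array([.905,-.426,0])*.045
q=proj(camera_params("side"),[p,p+y,p-y,]); print((q-[190,60])*4)
E
```

```text
[[173.6105265  102.77587971]
 [109.7266759  114.95371519]
 [236.59632516  90.76923504]]
```

Request:
{"fn": "move_arm", "kwargs": {
  "steps": [
    {"dp": [0.1,0.15,3],"roll": 0,"jaw": 1},
    {"dp": [0.1,0.15,6],"roll": 0,"jaw": 1},
    {"dp": [0.1,0.15,7],"roll": 0,"jaw": 1},
    {"dp": [0.1,0.15,8],"roll": 0,"jaw": 1},
    {"dp": [0.1,0.15,8],"roll": 0,"jaw": 1}
  ]
}}

```text
time_s: 1.45
ee_pos: [0.487, -0.3377, 0.0411]
eef_rot: [0.845, 0.535, -0.0, -0.0]
force: [-0.8, -0.4, 0.1]
width: 0.0855
```

```bash
python3 - <<'E'
from rig import *
from h import *
save("s2",capture("side"),(190,60,310,170),6)
E
python3 go.py .4875 -.336 .008 -25
```

```text
t 1.5 pos [ 0.4875 -0.338   0.0422] jawang -25.35 tilt [ 7.e-04 -7.e-04 -1.e+00] F [ 0.1 -0.5 -0.5] w 0.0855 j [-0.8   0.66  1.49 -0.    0.99 -0.36]
dp cm [ 0.18 -0.09  3.42] dist 3.4 roll -0.4
```

View pics/s2.png

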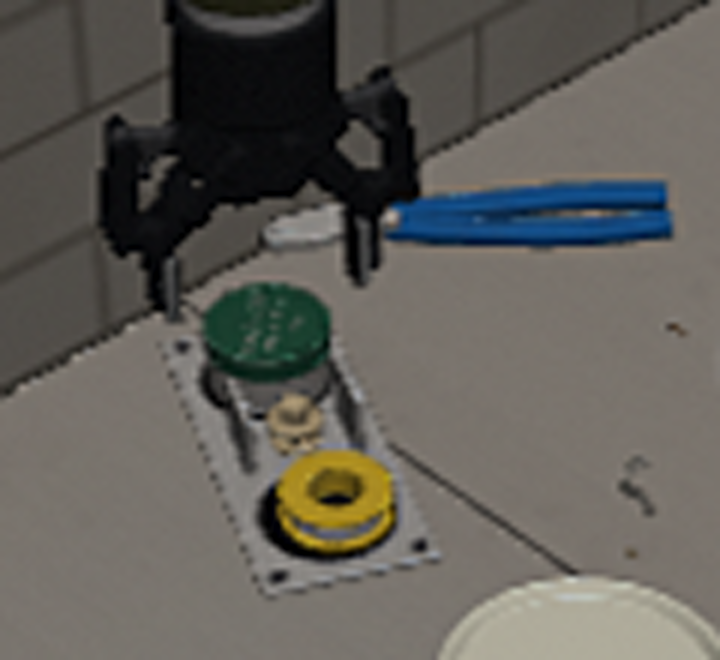

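Request:
{"fn": "move_arm", "kwargs": {
  "steps": [
    {"dp": [0.15,-0.1,1.5],"roll": 0,"jaw": 1},
    {"dp": [0.15,-0.1,2.5],"roll": 0,"jaw": 1},
    {"dp": [0.15,-0.1,3.4],"roll": 0,"jaw": 1},
    {"dp": [0.15,-0.1,3.4],"roll": 0,"jaw": 1},
    {"dp": [0.15,-0.1,3.4],"roll": 0,"jaw": 1}
  ]
}}

```text
time_s: 1.92
ee_pos: [0.4873, -0.3356, 0.0075]
eef_rot: [0.845, 0.535, -0.0, -0.0]
force: [0.2, -0.2, -0.6]
width: 0.0853
```

Request:
{"fn": "move_arm", "kwargs": {
  "steps": [
    {"dp": [0,0,0],"roll": 0,"jaw": 0.8},
    {"dp": [0,0,0],"roll": 0,"jaw": 0.74},
    {"dp": [0,0,0],"roll": 0,"jaw": 0.7},
    {"dp": [0,0,0],"roll": 0,"jaw": 0.6},
    {"dp": [0,0,0],"roll": 0,"jaw": 0.6}
  ],
  "newtons": 30
}}

```text
time_s: 2.33
ee_pos: [0.4876, -0.3358, 0.0082]
eef_rot: [0.845, 0.535, 0.0, 0.001]
force: [-1.5, 0.6, 5.5]
width: 0.0614
```

```bash
python3 - <<'E'
from rig import *
from h import *
save("s3",capture("side"),(190,60,310,170),6)
E
python3 go.py .4875 -.336 .008 -25
```

```text
t 2.3833 pos [ 0.4876 -0.3358  0.0082] jawang -25.31 tilt [ 9.e-04 -1.e-03 -1.e+00] F [-0.7  1.4  5.9] w 0.0615 j [-0.8   0.71  1.51 -0.    0.92 -0.36]
dp cm [-0.02  0.    0.02] dist 0.0 roll -0.3
```

View pics/s3.png

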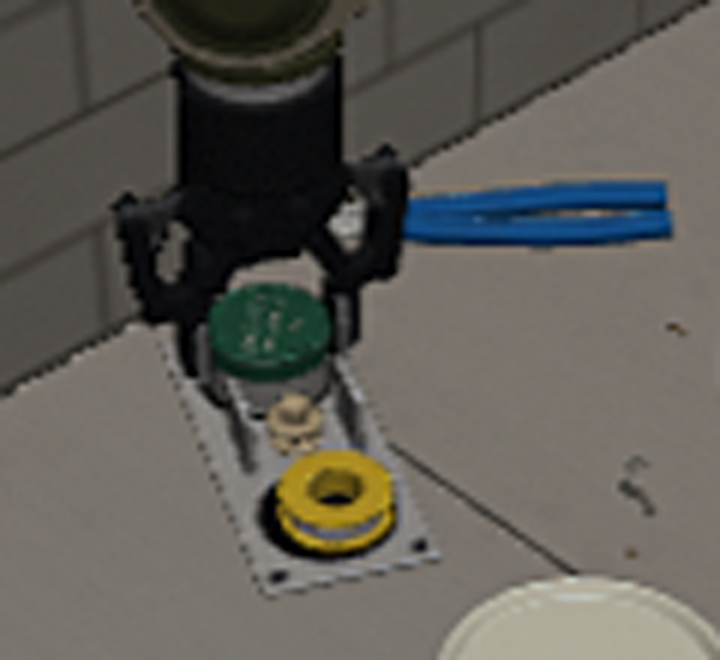

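```bash
python3 - <<'E'
from rig import *
from meas import *
cs=camera_params("side")
for n in("s2","s3"):
    im=cv2.cvtColor(cv2.imread(f"pics/{n}.png"),cv2.COLOR_BGR2RGB); im=cv2.resize(im,None,fx=1/6,fy=1/6,interpolation=cv2.INTER_AREA)
    c,a,_=info(green(im)); c=c+[190,60]; print(n,c,a,onz(cs,[c],.038)[0])
    im=cv2.cvtColor(cv2.imread(f"pics/{n}.png"),cv2.COLOR_BGR2RGB); c,a,k=info(green(im)); k=k.reshape(-1,2); print(c,a,k.min(0),k.max(0))
E
```

```text
s2 [234.14760148 115.11439114] 271.0 [ 0.49152298 -0.33180104  0.038     ]
[267.83508325 333.34754481] 9429.0 [206 285] [328 381]
s3 [234.44981413 115.04460967] 269.0 [ 0.49068245 -0.3314451   0.038     ]
[268.46625259 332.55341615] 9660.0 [207 285] [332 381]
```

Request:
{"fn": "move_arm", "kwargs": {
  "steps": [
    {"dp": [0,0,-1],"roll": 0,"jaw": 0.6},
    {"dp": [0,0,-3],"roll": 0,"jaw": 0.6},
    {"dp": [0,0,-6],"roll": 0,"jaw": 0.6},
    {"dp": [0,0,-9],"roll": 0,"jaw": 0.6},
    {"dp": [0,0,-10],"roll": 0,"jaw": 0.6}
  ],
  "newtons": 40
}}

```text
time_s: 2.8
ee_pos: [0.4885, -0.3365, 0.1121]
eef_rot: [0.845, 0.535, 0.001, 0.003]
force: [0.2, -1.2, -0.3]
width: 0.0609
```

```bash
python3 go.py .51 .068 .108 0
```

```text
t 2.8 pos [ 0.4885 -0.3365  0.1121] jawang -25.3 tilt [ 0.0045 -0.0046 -1.    ] F [ 0.2 -1.2 -0.3] w 0.0609 j [-0.8   0.57  1.44  0.    1.13 -0.36]
dp cm [ 37.49 -15.34   0.23] dist 40.5 roll -25.3
```

Request:
{"fn": "move_arm", "kwargs": {
  "steps": [
    {"dp": [2,-0.8,0],"roll": -2,"jaw": 0.6},
    {"dp": [5,-2,0],"roll": -4,"jaw": 0.6},
    {"dp": [8,-3.3,0],"roll": -6,"jaw": 0.6},
    {"dp": [11,-4.5,0],"roll": -9,"jaw": 0.6},
    {"dp": [14,-5.7,0],"roll": -12.3,"jaw": 0.6}
  ]
}}

```text
time_s: 3.22
ee_pos: [0.4951, -0.1829, 0.107]
eef_rot: [0.782, 0.623, -0.0, -0.0]
force: [1.2, 0.0, -1.6]
width: 0.061
```

```bash
python3 go.py .51 .068 .108 0
```

```text
t 3.2167 pos [ 0.4951 -0.1829  0.107 ] jawang -12.89 tilt [-6.e-04  5.e-04 -1.e+00] F [ 1.2  0.  -1.6] w 0.061 j [-0.58  0.45  1.65  0.    1.04 -0.35]
dp cm [24.79 -4.14 -0.09] dist 25.1 roll -12.9
```

Request:
{"fn": "move_arm", "kwargs": {
  "steps": [
    {"dp": [3.2,-0.5,0],"roll": -2.5,"jaw": 0.6},
    {"dp": [6.4,-1,0],"roll": -5,"jaw": 0.6},
    {"dp": [9.6,-1.5,0],"roll": -7.5,"jaw": 0.6},
    {"dp": [12.8,-2.1,0],"roll": -10,"jaw": 0.6},
    {"dp": [16,-2.7,0],"roll": -12.9,"jaw": 0.6}
  ]
}}

```text
time_s: 3.63
ee_pos: [0.5048, -0.0209, 0.1071]
eef_rot: [0.707, 0.707, -0.0, -0.0]
force: [-0.5, -0.3, -1.5]
width: 0.0608
```

```bash
python3 go.py .51 .068 .05 0
```

```text
t 3.6333 pos [ 0.5048 -0.0209  0.1071] jawang 0.0 tilt [-6.e-04  2.e-04 -1.e+00] F [-0.5 -0.3 -1.5] w 0.0608 j [-0.27  0.41  1.72  0.    1.02 -0.27]
dp cm [8.89 0.52 5.71] dist 10.6 roll 0.0
```

Request:
{"fn": "move_arm", "kwargs": {
  "steps": [
    {"dp": [3,0.2,0],"roll": 0,"jaw": 0.6},
    {"dp": [6,0.4,1],"roll": 0,"jaw": 0.6},
    {"dp": [8.9,0.5,3],"roll": 0,"jaw": 0.6},
    {"dp": [8.9,0.5,6],"roll": 0,"jaw": 0.6},
    {"dp": [8.9,0.5,7],"roll": 0,"jaw": 0.6}
  ]
}}

```text
time_s: 4.05
ee_pos: [0.5083, 0.0678, 0.034]
eef_rot: [0.707, 0.707, -0.002, -0.002]
force: [-1.3, -0.2, -1.5]
width: 0.0612
```

```bash
python3 - <<'E'
from rig import *
from h import *
save("s4",capture("side"),(250,100,430,240),4); save("t4",capture("top"),(100,180,300,330),4)
E
python3 go.py .51 .068 .008 0
```

```text
t 4.15 pos [0.5092 0.0663 0.0358] jawang -0.11 tilt [-4.3e-03  3.0e-04 -1.0e+00] F [ 0.4 -0.2 -0.1] w 0.0608 j [-0.1   0.54  1.74 -0.    0.87 -0.1 ]
dp cm [0.17 0.09 2.78] dist 2.8 roll -0.1
```

View pics/s4.png

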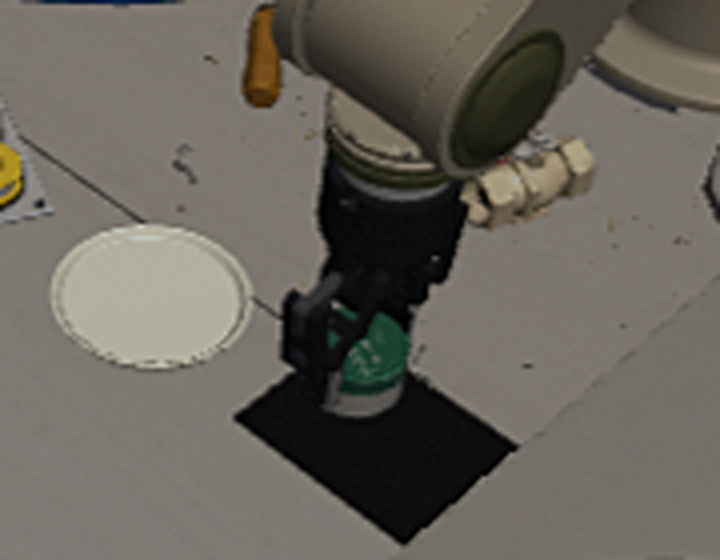

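View pics/t4.png

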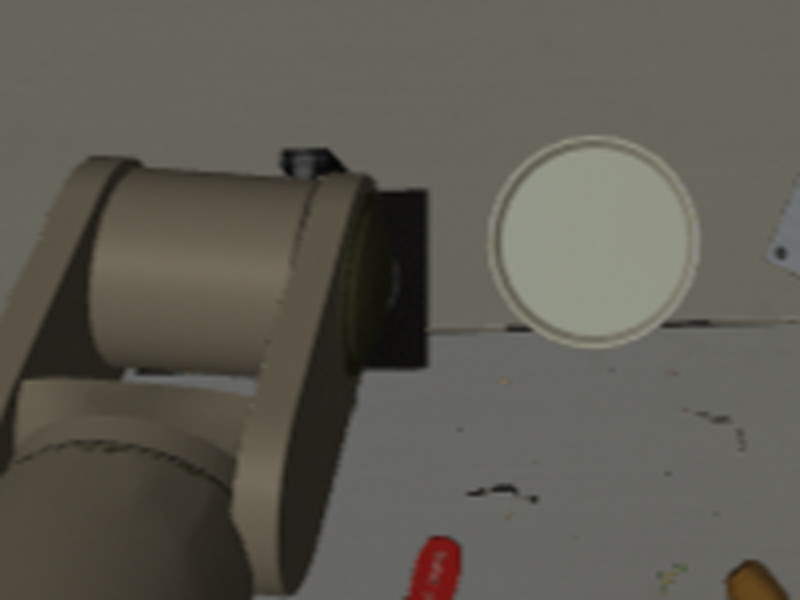

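Request:
{"fn": "move_arm", "kwargs": {
  "steps": [
    {"dp": [0.15,0.1,1.5],"roll": 0,"jaw": 0.6},
    {"dp": [0.15,0.1,2.3],"roll": 0,"jaw": 0.6},
    {"dp": [0.15,0.1,2.6],"roll": 0,"jaw": 0.6},
    {"dp": [0.15,0.1,2.75],"roll": 0,"jaw": 0.6},
    {"dp": [0.15,0.1,2.75],"roll": 0,"jaw": 0.6}
  ]
}}

```text
time_s: 4.57
ee_pos: [0.5117, 0.0675, 0.0103]
eef_rot: [0.708, 0.706, 0.0, 0.0]
force: [-0.2, -0.1, -0.7]
width: 0.0613
```

```bash
python3 go.py .51 .068 .0075 0
```

```text
t 4.5667 pos [0.5117 0.0675 0.0103] jawang -0.15 tilt [ 5.e-04 -0.e+00 -1.e+00] F [-0.2 -0.1 -0.7] w 0.0613 j [-0.1   0.58  1.75  0.    0.81 -0.09]
dp cm [ 0.05 -0.17  0.28] dist 0.3 roll -0.1
```

Lower the last ~3 mm, settle, then open.

Request:
{"fn": "move_arm", "kwargs": {
  "steps": [
    {"dp": [0,0,0.1],"roll": 0,"jaw": 0.6},
    {"dp": [0,0,0.2],"roll": 0,"jaw": 0.6},
    {"dp": [0,0,0.27],"roll": 0,"jaw": 0.6},
    {"dp": [0,0,0.27],"roll": 0,"jaw": 0.6},
    {"dp": [0,0,0.27],"roll": 0,"jaw": 0.6}
  ]
}}

```text
time_s: 4.98
ee_pos: [0.5116, 0.0679, 0.0074]
eef_rot: [0.708, 0.706, 0.0, 0.0]
force: [0.1, -0.0, 1.1]
width: 0.061
```

```bash
python3 go.py .51 .068 .0075 0
```

```text
t 4.9833 pos [0.5116 0.0679 0.0074] jawang -0.11 tilt [ 5.e-04 -1.e-04 -1.e+00] F [ 0.1 -0.   1.1] w 0.061 j [-0.1   0.59  1.75 -0.    0.8  -0.09]
dp cm [ 0.01 -0.16 -0.01] dist 0.2 roll -0.1
```

Request:
{"fn": "move_arm", "kwargs": {
  "steps": [
    {"dp": [0,0,0],"roll": 0,"jaw": 0.8},
    {"dp": [0,0,0],"roll": 0,"jaw": 1},
    {"dp": [0,0,0],"roll": 0,"jaw": 1},
    {"dp": [0,0,0],"roll": 0,"jaw": 1},
    {"dp": [0,0,-1],"roll": 0,"jaw": 1}
  ]
}}

```text
time_s: 5.4
ee_pos: [0.5105, 0.068, 0.0161]
eef_rot: [0.708, 0.706, -0.001, -0.001]
force: [-1.0, -0.3, -0.2]
width: 0.0853
```

Request:
{"fn": "move_arm", "kwargs": {
  "steps": [
    {"dp": [0,0,-2],"roll": 0,"jaw": 1},
    {"dp": [0,0,-5],"roll": 0,"jaw": 1},
    {"dp": [0,0,-8],"roll": 0,"jaw": 1},
    {"dp": [-2,0,-10],"roll": 4,"jaw": 1},
    {"dp": [-5,0,-10],"roll": 8,"jaw": 1}
  ]
}}

```text
time_s: 5.82
ee_pos: [0.5132, 0.0186, 0.1221]
eef_rot: [0.755, 0.655, 0.003, 0.003]
force: [0.4, 0.0, 0.7]
width: 0.0859
```

```bash
python3 go.py .531 -.2405 .108 -25
```

```text
t 5.8167 pos [0.5132 0.0186 0.1221] jawang -8.1 tilt [ 0.008  -0.0012 -1.    ] F [0.4 0.  0.7] w 0.0859 j [-0.19  0.4   1.68  0.    1.05 -0.05]
dp cm [-25.4    5.4    1.45] dist 26.0 roll 16.9
```

Request:
{"fn": "move_arm", "kwargs": {
  "steps": [
    {"dp": [-3.5,0.7,0],"roll": 3.5,"jaw": 1},
    {"dp": [-7,1.4,0],"roll": 7,"jaw": 1},
    {"dp": [-10.5,2.1,0],"roll": 10.5,"jaw": 1},
    {"dp": [-14,3,0],"roll": 14,"jaw": 1},
    {"dp": [-17.5,3.7,0],"roll": 16.9,"jaw": 1}
  ]
}}

```text
time_s: 6.23
ee_pos: [0.5233, -0.1624, 0.1181]
eef_rot: [0.844, 0.536, 0.0, 0.0]
force: [0.3, 0.2, 0.5]
width: 0.0854
```

```bash
python3 go.py .531 -.2405 .108 -25
```

```text
t 6.2333 pos [ 0.5233 -0.1624  0.1181] jawang -25.19 tilt [ 8.e-04 -4.e-04 -1.e+00] F [0.3 0.2 0.5] w 0.0854 j [-0.51  0.47  1.58  0.    1.09 -0.08]
dp cm [-6.74  4.02  1.01] dist 7.9 roll -0.2
```

Request:
{"fn": "move_arm", "kwargs": {
  "steps": [
    {"dp": [-3,2,0],"roll": 0,"jaw": 1},
    {"dp": [-6,3.5,0],"roll": 0,"jaw": 1},
    {"dp": [-6.8,4,2],"roll": 0,"jaw": 1},
    {"dp": [-6.8,4,4],"roll": 0,"jaw": 1},
    {"dp": [-6.8,4,6],"roll": 0,"jaw": 1}
  ]
}}

```text
time_s: 6.65
ee_pos: [0.5307, -0.2402, 0.0571]
eef_rot: [0.844, 0.537, 0.0, 0.0]
force: [-0.5, 0.1, -0.5]
width: 0.0856
```

```bash
python3 - <<'E'
from rig import *
from meas import *
im=capture("side")
save("s5",im,(190,60,310,170),6); im[:,300:]=0
c,a,k=info(yellow(im)); print(c,a)
E
python3 go.py .531 -.2405 .003 -25
```

```text
[245.48905109 142.99635036] 274.0
t 6.7 pos [ 0.529  -0.2385  0.053 ] jawang -25.06 tilt [-0.0046  0.0034 -1.    ] F [-1.   1.9 -3.3] w 0.0855 j [-0.63  0.63  1.52  0.    1.   -0.19]
dp cm [-0.1   0.29  5.  ] dist 5.0 roll -0.1
```

View pics/s5.png

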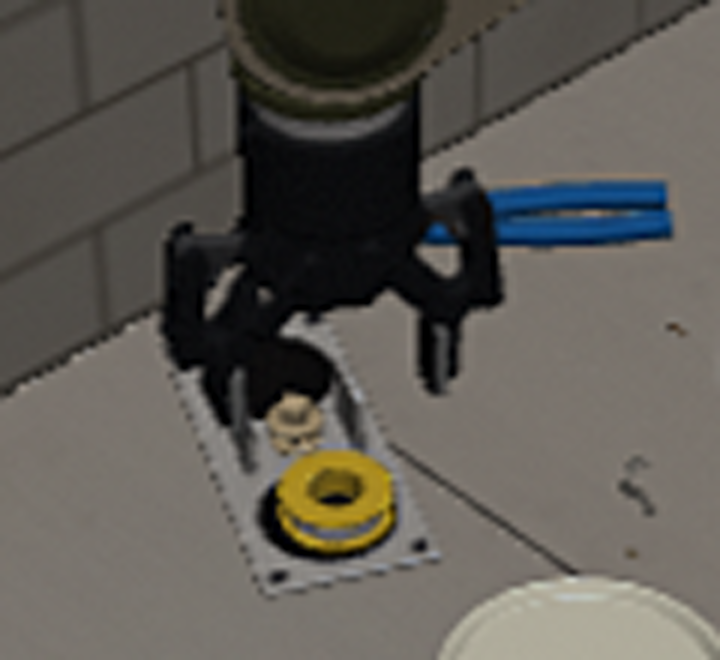

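Request:
{"fn": "move_arm", "kwargs": {
  "steps": [
    {"dp": [0,0.1,1.5],"roll": 0,"jaw": 1},
    {"dp": [0,0.1,2.5],"roll": 0,"jaw": 1},
    {"dp": [0,0.1,3.5],"roll": 0,"jaw": 1},
    {"dp": [0,0.1,3.5],"roll": 0,"jaw": 1},
    {"dp": [0,0.1,3.5],"roll": 0,"jaw": 1}
  ]
}}

```text
time_s: 7.12
ee_pos: [0.5317, -0.2394, 0.0223]
eef_rot: [0.843, 0.537, -0.0, -0.0]
force: [0.9, -0.9, 0.8]
width: 0.0852
```

```bash
python3 go.py .531 -.2405 .003 -25
```

```text
t 7.1167 pos [ 0.5317 -0.2394  0.0223] jawang -25.0 tilt [-2.e-04  2.e-04 -1.e+00] F [ 0.9 -0.9  0.8] w 0.0852 j [-0.62  0.67  1.53  0.    0.94 -0.19]
dp cm [-0.13 -0.02  1.93] dist 1.9 roll -0.0
```

Request:
{"fn": "move_arm", "kwargs": {
  "steps": [
    {"dp": [-0.1,0,1],"roll": 0,"jaw": 1},
    {"dp": [-0.1,0,1.9],"roll": 0,"jaw": 1},
    {"dp": [-0.1,0,1.9],"roll": 0,"jaw": 0.8},
    {"dp": [-0.1,0,1.9],"roll": 0,"jaw": 0.7},
    {"dp": [-0.1,0,1.9],"roll": 0,"jaw": 0.7}
  ]
}}

```text
time_s: 7.53
ee_pos: [0.5314, -0.2405, 0.0032]
eef_rot: [0.843, 0.537, 0.0, 0.0]
force: [0.1, 0.1, -0.3]
width: 0.0597
```

```bash
python3 - <<'E'
from rig import *
from meas import *
im=capture("side")
save("s6",im,(205,90,285,160),9); im[:,300:]=0
c,a,k=info(yellow(im)); print(c,a)
E
python3 go.py .531 -.2405 .003 -25
```

```text
[245.55797101 142.96376812] 276.0
t 7.5833 pos [ 0.5315 -0.2405  0.0034] jawang -25.01 tilt [ 4.e-04 -3.e-04 -1.e+00] F [-0.1  0.9 -0.4] w 0.0596 j [-0.63  0.7   1.54  0.    0.9  -0.19]
dp cm [-0.02 -0.05  0.04] dist 0.1 roll -0.0
```

View pics/s6.png

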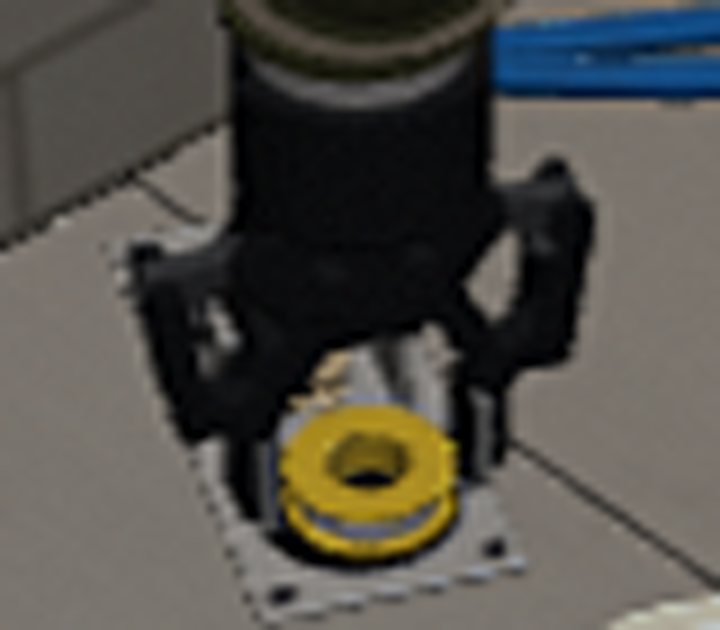

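Request:
{"fn": "move_arm", "kwargs": {
  "steps": [
    {"dp": [0,0.12,0],"roll": 0,"jaw": 0.68},
    {"dp": [0,0.12,0],"roll": 0,"jaw": 0.64},
    {"dp": [0,0.12,0],"roll": 0,"jaw": 0.6},
    {"dp": [0,0.12,0],"roll": 0,"jaw": 0.55},
    {"dp": [0,0.12,0],"roll": 0,"jaw": 0.55}
  ],
  "newtons": 25
}}

```text
time_s: 8.0
ee_pos: [0.5327, -0.2411, 0.0038]
eef_rot: [0.843, 0.537, 0.0, 0.0]
force: [-1.1, -0.5, 4.4]
width: 0.0503
```

```bash
python3 - <<'E'
from rig import *
from meas import *
im=capture("side")
save("s7",im,(205,90,285,160),9); im[:,300:]=0
c,a,k=info(yellow(im)); print(c,a)
E
python3 go.py .531 -.2405 .003 -25
```

```text
[245.44588745 142.47186147] 231.0
t 8.05 pos [ 0.5327 -0.2411  0.0038] jawang -25.0 tilt [ 8.e-04 -6.e-04 -1.e+00] F [-0.5 -0.   4.7] w 0.0501 j [-0.63  0.71  1.53  0.    0.9  -0.19]
dp cm [-0.02 -0.18  0.08] dist 0.2 roll -0.0
```

View pics/s7.png

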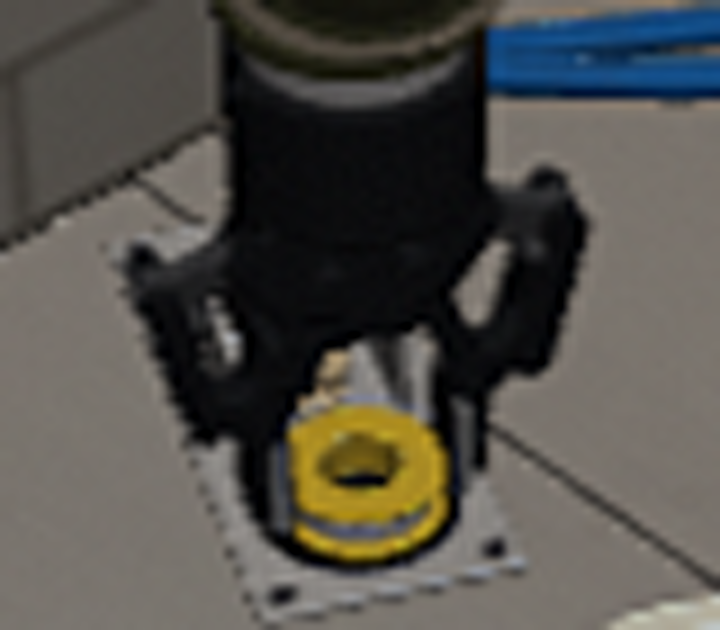

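```bash
python3 - <<'E'
from meas import *
s0=cv2.imread("pics/side0.png")[90:160,205:285]; cv2.imwrite("pics/s0z.png",cv2.resize(s0,None,fx=9,fy=9,interpolation=cv2.INTER_CUBIC))
for n in("s0z","s6","s7"):
    im=cv2.cvtColor(cv2.imread(f"pics/{n}.png"),cv2.COLOR_BGR2RGB)
    m=yellow(im)
    cs,h=cv2.findContours(m,cv2.RETR_CCOMP,cv2.CHAIN_APPROX_NONE)
    for c,hh in zip(cs,h[0]):
        if hh[3]>=0 and cv2.contourArea(c)>300:
            M=cv2.moments(c); print(n,"hole",M['m10']/M['m00'],M['m01']/M['m00'],M['m00'])
    k=big(m).reshape(-1,2); print(n,k.min(0),k.max(0), "bottom x",k[k[:,1]>=k[:,1].max()-3].mean(0))
E
```

```text
s0z hole 370.2632045253186 525.1542970081101 2445.5
s0z hole 369.26627651792245 478.80785174347716 683.5
s0z [279 407] [457 557] bottom x [366.         555.96078431]
s6 hole 370.1377596186585 525.1716036772217 2447.5
s6 hole 369.3776137761377 478.8194341943419 677.5
s6 [279 407] [457 557] bottom x [366.         555.94117647]
s7 hole 362.083523158694 479.56745127815736 658.5
s7 [286 407] [448 560] bottom x [361.5  559.12]
```

Request:
{"fn": "move_arm", "kwargs": {
  "steps": [
    {"dp": [0,0,-1],"roll": 0,"jaw": 0.5},
    {"dp": [0,0,-3],"roll": 0,"jaw": 0.5},
    {"dp": [0,0,-6],"roll": 0,"jaw": 0.5},
    {"dp": [0,0,-9],"roll": 0,"jaw": 0.5},
    {"dp": [2,0,-10],"roll": 0,"jaw": 0.5}
  ]
}}

```text
time_s: 8.47
ee_pos: [0.5416, -0.2257, 0.1081]
eef_rot: [0.844, 0.536, 0.001, 0.003]
force: [0.4, -1.2, -0.0]
width: 0.0494
```

```bash
python3 go.py .5115 .158 .108 0;  python3 - <<'E'
from rig import *
from meas import *
im=capture("side")
save("s8",im,(205,60,335,160),6)
E
```

```text
t 8.4667 pos [ 0.5416 -0.2257  0.1081] jawang -25.17 tilt [ 0.0054 -0.0045 -1.    ] F [ 0.4 -1.2 -0. ] w 0.0494 j [-0.59  0.56  1.46 -0.    1.11 -0.15]
dp cm [ 33.45 -19.04  -0.18] dist 38.5 roll -25.2
```

View pics/s8.png

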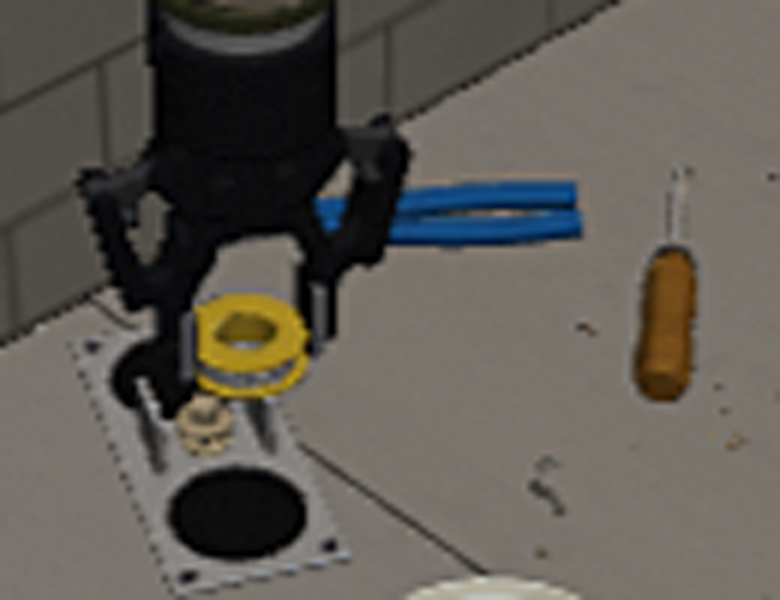

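Request:
{"fn": "move_arm", "kwargs": {
  "steps": [
    {"dp": [2.5,-1.4,0],"roll": -3,"jaw": 0.5},
    {"dp": [5.5,-3.1,0],"roll": -6,"jaw": 0.5},
    {"dp": [8.5,-4.8,0],"roll": -9,"jaw": 0.5},
    {"dp": [11.5,-6.5,0],"roll": -12,"jaw": 0.5},
    {"dp": [14.5,-8.2,0],"roll": -15,"jaw": 0.5}
  ]
}}

```text
time_s: 8.93
ee_pos: [0.5272, -0.0552, 0.1033]
eef_rot: [0.765, 0.644, -0.0, -0.0]
force: [0.5, 0.8, -0.8]
width: 0.0501
```

```bash
python3 go.py .5115 .158 .108 0
```

```text
t 8.9333 pos [ 0.5272 -0.0552  0.1033] jawang -9.87 tilt [-2.e-04  1.e-04 -1.e+00] F [ 0.5  0.8 -0.8] w 0.0501 j [-0.33  0.46  1.64  0.    1.04 -0.15]
dp cm [20.73 -5.21 -0.47] dist 21.4 roll -9.9
```

Request:
{"fn": "move_arm", "kwargs": {
  "steps": [
    {"dp": [3.3,-0.8,0],"roll": -2,"jaw": 0.5},
    {"dp": [6.6,-1.6,0],"roll": -4,"jaw": 0.5},
    {"dp": [9.9,-2.5,0],"roll": -6,"jaw": 0.5},
    {"dp": [13.2,-3.3,0],"roll": -8,"jaw": 0.5},
    {"dp": [16.5,-4.1,0],"roll": -9.9,"jaw": 0.5}
  ]
}}

```text
time_s: 9.35
ee_pos: [0.5156, 0.1145, 0.1034]
eef_rot: [0.707, 0.707, -0.0, -0.0]
force: [0.2, 0.5, -0.4]
width: 0.0501
```

```bash
python3 go.py .5115 .158 .03 0
```

```text
t 9.35 pos [0.5156 0.1145 0.1034] jawang -0.0 tilt [-1.e-04  0.e+00 -1.e+00] F [ 0.2  0.5 -0.4] w 0.0501 j [-0.    0.46  1.65  0.    1.03 -0.  ]
dp cm [ 4.35 -0.41  7.34] dist 8.5 roll -0.0
```

Request:
{"fn": "move_arm", "kwargs": {
  "steps": [
    {"dp": [3,-0.2,0],"roll": 0,"jaw": 0.5},
    {"dp": [4.4,-0.4,2],"roll": 0,"jaw": 0.5},
    {"dp": [4.4,-0.4,5],"roll": 0,"jaw": 0.5},
    {"dp": [4.4,-0.4,7.4],"roll": 0,"jaw": 0.5},
    {"dp": [4.4,-0.4,7.4],"roll": 0,"jaw": 0.5}
  ]
}}

```text
time_s: 9.77
ee_pos: [0.5094, 0.1569, 0.0253]
eef_rot: [0.708, 0.707, -0.003, -0.003]
force: [-0.4, 0.2, -1.2]
width: 0.0497
```

```bash
python3 - <<'E'
from rig import *
from meas import *
save("s9",capture("side"),(280,100,430,240),5)
E
python3 go.py .5115 .158 .0028 0
```

```text
t 9.8167 pos [0.5109 0.1568 0.0278] jawang -0.09 tilt [-4.4e-03 -4.0e-04 -1.0e+00] F [ 1.5 -0.7  0.8] w 0.0498 j [ 0.08  0.58  1.68 -0.    0.88  0.08]
dp cm [0.12 0.07 2.5 ] dist 2.5 roll -0.1
```

View pics/s9.png

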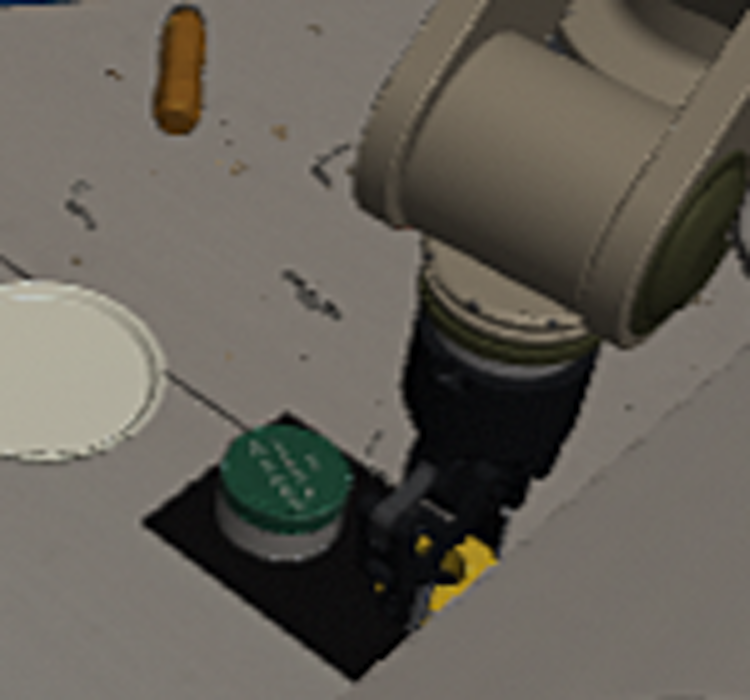

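Request:
{"fn": "move_arm", "kwargs": {
  "steps": [
    {"dp": [0.1,0.1,1],"roll": 0,"jaw": 0.5},
    {"dp": [0.1,0.1,1.8],"roll": 0,"jaw": 0.5},
    {"dp": [0.1,0.1,2],"roll": 0,"jaw": 0.5},
    {"dp": [0.1,0.1,2.1],"roll": 0,"jaw": 0.5},
    {"dp": [0.1,0.1,2.1],"roll": 0,"jaw": 0.5}
  ]
}}

```text
time_s: 10.23
ee_pos: [0.5134, 0.1578, 0.0084]
eef_rot: [0.708, 0.706, 0.0, 0.0]
force: [-1.1, -0.0, -0.3]
width: 0.05
```

```bash
python3 go.py .5115 .158 .0028 0
```

```text
t 10.2333 pos [0.5134 0.1578 0.0084] jawang -0.12 tilt [ 4.e-04  1.e-04 -1.e+00] F [-1.1 -0.  -0.3] w 0.05 j [0.08 0.62 1.68 0.   0.84 0.08]
dp cm [ 0.02 -0.19  0.56] dist 0.6 roll -0.1
```

Request:
{"fn": "move_arm", "kwargs": {
  "steps": [
    {"dp": [0,0,0.2],"roll": 0,"jaw": 0.5},
    {"dp": [0,0,0.4],"roll": 0,"jaw": 0.5},
    {"dp": [0,0,0.5],"roll": 0,"jaw": 0.5},
    {"dp": [0,0,0.55],"roll": 0,"jaw": 0.5},
    {"dp": [0,0,0.55],"roll": 0,"jaw": 0.5}
  ]
}}

```text
time_s: 10.65
ee_pos: [0.5133, 0.1579, 0.0028]
eef_rot: [0.708, 0.706, -0.0, 0.0]
force: [-2.0, -1.2, 2.6]
width: 0.0501
```

```bash
python3 go.py .5115 .158 .0028 0
```

```text
t 10.65 pos [0.5133 0.1579 0.0028] jawang -0.11 tilt [ 0.e+00 -1.e-04 -1.e+00] F [-2.  -1.2  2.6] w 0.0501 j [ 0.08  0.63  1.69 -0.    0.83  0.08]
dp cm [ 0.01 -0.18  0.  ] dist 0.2 roll -0.1
```

Request:
{"fn": "move_arm", "kwargs": {
  "steps": [
    {"dp": [0,0,0],"roll": 0,"jaw": 0.7},
    {"dp": [0,0,0],"roll": 0,"jaw": 0.85},
    {"dp": [0,0,0],"roll": 0,"jaw": 1},
    {"dp": [0,0,0],"roll": 0,"jaw": 1},
    {"dp": [0,0,-1],"roll": 0,"jaw": 1}
  ]
}}

```text
time_s: 11.07
ee_pos: [0.5122, 0.1578, 0.0114]
eef_rot: [0.708, 0.706, -0.001, -0.001]
force: [0.1, 0.6, -0.0]
width: 0.0858
```

Request:
{"fn": "move_arm", "kwargs": {
  "steps": [
    {"dp": [0,0,-3],"roll": 0,"jaw": 1},
    {"dp": [0,0,-6],"roll": 0,"jaw": 1},
    {"dp": [0,0,-9],"roll": 0,"jaw": 1},
    {"dp": [-3,0,-10],"roll": 0,"jaw": 1},
    {"dp": [-6.5,0,-11],"roll": 0,"jaw": 1}
  ]
}}

```text
time_s: 11.48
ee_pos: [0.5134, 0.0934, 0.125]
eef_rot: [0.707, 0.708, 0.001, 0.001]
force: [0.4, 0.1, 0.3]
width: 0.0854
```

```bash
python3 go.py .511 -.290 .12 65
```

```text
t 11.4833 pos [0.5134 0.0934 0.125 ] jawang 0.09 tilt [ 0.0033  0.     -1.    ] F [0.4 0.1 0.3] w 0.0854 j [-0.04  0.41  1.65  0.    1.07 -0.05]
dp cm [-38.34  -0.3    0.5 ] dist 38.3 roll -64.9
```

```bash
python3 - <<'E'
from rig import *
from meas import *
t=capture("top");s=capture("side")
save("t10",t,(290,210,380,280),8);save("s10",s,(205,90,285,160),9)
E
```

```text
(no output)
```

View pics/t10.png

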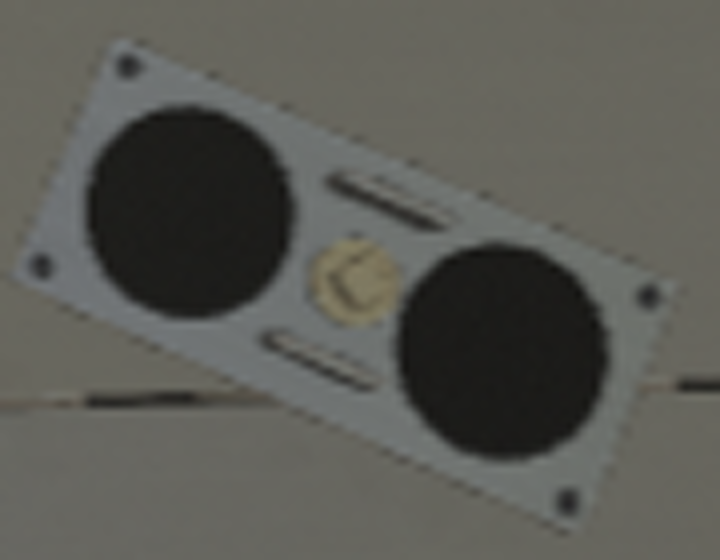

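View pics/s10.png

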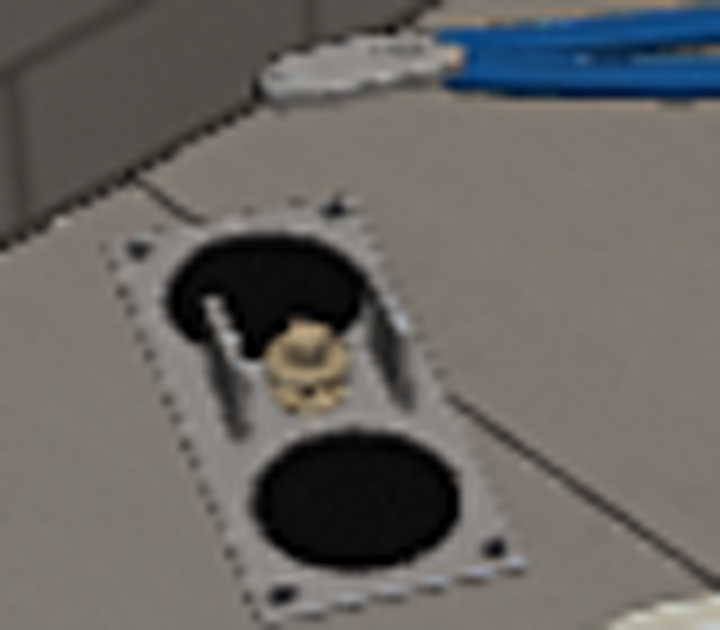

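```bash
python3 - <<'E'
from rig import *
from meas import *
for n,cp,o,f in(("t10",camera_params("top"),(290,210),8),("s10",camera_params("side"),(205,90),9)):
    im=cv2.cvtColor(cv2.imread(f"pics/{n}.png"),cv2.COLOR_BGR2RGB); g=cv2.cvtColor(im,cv2.COLOR_RGB2GRAY)
    conv=lambda q:(np.array(q)+.5)/f-.5+o
    m=cv2.morphologyEx(cv2.inRange(g,0,55),cv2.MORPH_OPEN,np.ones((9,9))); 
    cc=[c for c in cv2.findContours(m,cv2.RETR_EXTERNAL,cv2.CHAIN_APPROX_NONE)[0] if cv2.contourArea(c)>8000]
    P=[]
    for c in cc:
        e=cv2.fitEllipse(cv2.convexHull(c)); w=onz(cp,[conv(e[0])],.004)[0]; W=onz(cp,conv(c.reshape(-1,2)),.004)[:,:2]*1000; print(n,"pad",w,cv2.minEnclosingCircle(W.astype(np.float32))); P.append(w)
    if len(P)==2: print("mid",(P[0]+P[1])/2,"ang",np.degrees(np.arctan2(*(P[0]-P[1])[[1,0]])),np.linalg.norm(P[0]-P[1]))
    h=cv2.cvtColor(im,cv2.COLOR_RGB2HSV); m=cv2.inRange(h,(12,50,90),(28,180,255)); 
    if n=="s10": m[:200]=0
    m=cv2.morphologyEx(m,cv2.MORPH_CLOSE,np.ones((15,15)))
    c,a,k=info(m); k=k.reshape(-1,2); print("plug",c,a,k.min(0),k.max(0))
    for z in(.018,.020,.029): print(z,onz(cp,[conv(c)],z)[0], onz(cp,[conv((k.min(0)+k.max(0))/2)],z)[0])
E
```

```text
t10 pad [ 0.48900348 -0.33739406  0.004     ] ((489.1630554199219, -337.3244934082031), 32.61977005004883)
t10 pad [ 0.53400193 -0.24372179  0.004     ] ((534.222900390625, -243.73797607421875), 32.5040397644043)
mid [ 0.5115027  -0.29055793  0.004     ] ang -115.65878349639057 0.10391993972358671
plug [354.86117913 281.5385195 ] 5309.0 [312 241] [396 322]
0.018 [ 0.51124392 -0.29092902  0.018     ] [ 0.51126241 -0.29066839  0.018     ]
0.02 [ 0.51122011 -0.29053158  0.02      ] [ 0.51123856 -0.29027154  0.02      ]
0.029 [ 0.51111295 -0.28874314  0.029     ] [ 0.51113121 -0.28848573  0.029     ]
s10 pad [ 0.53216957 -0.24549117  0.004     ] ((531.8638916015625, -245.87518310546875), 32.7437629699707)
s10 pad [ 0.49376148 -0.33097202  0.004     ] ((494.42919921875, -330.5174255371094), 43.86741638183594)
mid [ 0.51296553 -0.2882316   0.004     ] ang 65.80475710204648 0.09371315634259733
plug [307.59478945 369.0766836 ] 6103.0 [263 321] [349 414]
0.018 [ 0.51200348 -0.29003491  0.018     ] [ 0.51185842 -0.29094869  0.018     ]
0.02 [ 0.51354924 -0.28823136  0.02      ] [ 0.51340452 -0.28914301  0.02      ]
0.029 [ 0.52050513 -0.28011538  0.029     ] [ 0.52036193 -0.28101743  0.029     ]
```

Request:
{"fn": "move_arm", "kwargs": {
  "steps": [
    {"dp": [-3.5,0,0],"roll": -6,"jaw": 1},
    {"dp": [-7,0,0],"roll": -12,"jaw": 1},
    {"dp": [-10.5,0,0],"roll": -18,"jaw": 1},
    {"dp": [-14,0,0],"roll": -24,"jaw": 1},
    {"dp": [-17.5,0,0],"roll": -30,"jaw": 1}
  ]
}}

```text
time_s: 12.0
ee_pos: [0.5125, -0.0834, 0.1231]
eef_rot: [0.498, 0.867, 0.0, 0.0]
force: [0.8, -0.3, -0.0]
width: 0.0855
```

```bash
python3 go.py .5115 -.290 .12 64.5
```

```text
t 12.0 pos [ 0.5125 -0.0834  0.1231] jawang 30.2 tilt [ 3.e-04  0.e+00 -1.e+00] F [ 0.8 -0.3 -0. ] w 0.0855 j [-0.39  0.41  1.66  0.    1.07 -0.91]
dp cm [-17.81 -10.48   0.31] dist 20.7 roll -34.3
```

Request:
{"fn": "move_arm", "kwargs": {
  "steps": [
    {"dp": [-3.2,-1.9,0],"roll": -7,"jaw": 1},
    {"dp": [-6.4,-3.8,0],"roll": -14,"jaw": 1},
    {"dp": [-9.6,-5.7,0],"roll": -21,"jaw": 1},
    {"dp": [-12.8,-7.5,0],"roll": -28,"jaw": 1},
    {"dp": [-16,-9.4,0],"roll": -34.3,"jaw": 1}
  ]
}}

```text
time_s: 12.42
ee_pos: [0.5109, -0.2692, 0.1231]
eef_rot: [0.22, 0.975, 0.0, 0.0]
force: [0.3, 0.4, 0.0]
width: 0.0856
```

```bash
python3 go.py .5115 -.290 .06 64.5
```

```text
t 12.4167 pos [ 0.5109 -0.2692  0.1231] jawang 64.55 tilt [ 3.e-04 -0.e+00 -1.e+00] F [0.3 0.4 0. ] w 0.0856 j [-0.69  0.53  1.48  0.    1.14 -1.81]
dp cm [-0.95 -1.85  6.31] dist 6.6 roll 0.0
```

Request:
{"fn": "move_arm", "kwargs": {
  "steps": [
    {"dp": [-0.95,-1.85,1],"roll": 0,"jaw": 0.7},
    {"dp": [-0.95,-1.85,3],"roll": 0,"jaw": 0.6},
    {"dp": [-0.95,-1.85,5],"roll": 0,"jaw": 0.6},
    {"dp": [-0.95,-1.85,6.3],"roll": 0,"jaw": 0.6},
    {"dp": [-0.95,-1.85,6.3],"roll": 0,"jaw": 0.6}
  ]
}}

```text
time_s: 12.83
ee_pos: [0.5104, -0.2873, 0.0572]
eef_rot: [0.223, 0.975, 0.001, -0.002]
force: [-0.4, 0.5, -0.6]
width: 0.0513
```

```bash
python3 - <<'E'
from rig import *
from meas import *
save("s11",capture("side"),(205,80,285,160),8)
E
python3 go.py .5115 -.290 .006 64.5
```

```text
t 12.8833 pos [ 0.5112 -0.2878  0.059 ] jawang 64.2 tilt [-0.0018  0.0016 -1.    ] F [-0.1  0.2  1.2] w 0.0514 j [-0.71  0.63  1.5   0.    1.02 -1.83]
dp cm [-0.14 -0.19  5.3 ] dist 5.3 roll -0.3
```

View pics/s11.png

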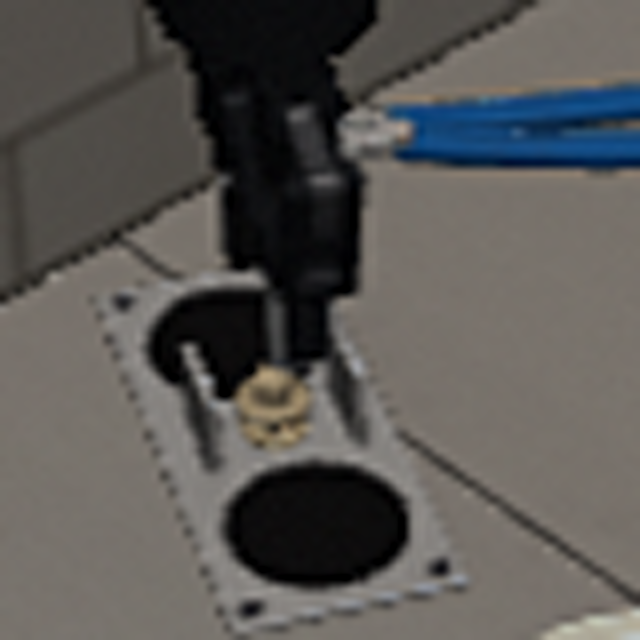

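```bash
python3 - <<'E'
from rig import *
from meas import *
y=np.array([np.cos(np.radians(64.3)),np.sin(np.radians(64.3)),0])*.0257; x=np.array([y[1],-y[0],0])/.0257*.011
p=np.array([.5112,-.2878,.065])
q=proj(camera_params("side"),[p,p+y,p-y,p+y+x,p+y-x,p-y+x,p-y-x,[.5115,-.29,.029],[.5115,-.29,.02]]); print(((q-[205,80])*8).round())
E
python3 go.py .5115 -.290 .006 64.5
```

```text
[[272. 301.]
 [293. 347.]
 [252. 257.]
 [262. 353.]
 [324. 341.]
 [221. 263.]
 [282. 251.]
 [270. 380.]
 [271. 400.]]
t 12.8833 pos [ 0.5112 -0.2878  0.059 ] jawang 64.2 tilt [-0.0018  0.0016 -1.    ] F [-0.1  0.2  1.2] w 0.0514 j [-0.71  0.63  1.5   0.    1.02 -1.83]
dp cm [-0.14 -0.19  5.3 ] dist 5.3 roll -0.3
```

Request:
{"fn": "move_arm", "kwargs": {
  "steps": [
    {"dp": [0,0,1],"roll": 0,"jaw": 0.6},
    {"dp": [0,0,2],"roll": 0,"jaw": 0.6},
    {"dp": [0,0,2.5],"roll": 0,"jaw": 0.6},
    {"dp": [0,0,2.5],"roll": 0,"jaw": 0.6},
    {"dp": [0,0,2.5],"roll": 0,"jaw": 0.6}
  ]
}}

```text
time_s: 13.3
ee_pos: [0.5115, -0.2884, 0.0345]
eef_rot: [0.223, 0.975, 0.0, -0.0]
force: [0.7, 0.4, -0.2]
width: 0.0514
```

```bash
python3 go.py .5115 -.290 .006 64.5
```

```text
t 13.3 pos [ 0.5115 -0.2884  0.0345] jawang 64.2 tilt [-2.e-04  1.e-04 -1.e+00] F [ 0.7  0.4 -0.2] w 0.0514 j [-0.71  0.66  1.51 -0.    0.97 -1.83]
dp cm [-0.07 -0.15  2.85] dist 2.9 roll -0.3
```

Request:
{"fn": "move_arm", "kwargs": {
  "steps": [
    {"dp": [-0.05,-0.15,1],"roll": 0,"jaw": 0.6},
    {"dp": [-0.05,-0.15,2],"roll": 0,"jaw": 0.6},
    {"dp": [-0.05,-0.15,2.6],"roll": 0,"jaw": 0.6},
    {"dp": [-0.05,-0.15,2.8],"roll": 0,"jaw": 0.6},
    {"dp": [-0.05,-0.15,2.8],"roll": 0,"jaw": 0.6}
  ]
}}

```text
time_s: 13.72
ee_pos: [0.5109, -0.2898, 0.0057]
eef_rot: [0.223, 0.975, 0.0, -0.001]
force: [0.3, 0.4, 0.0]
width: 0.0511
```

```bash
python3 - <<'E'
from rig import *
from meas import *
save("s12",capture("side"),(205,80,285,160),8)
E
python3 go.py .5115 -.290 .006 64.5
```

```text
t 13.7667 pos [ 0.5112 -0.29    0.0063] jawang 64.19 tilt [-4.e-04  3.e-04 -1.e+00] F [ 0.3 -0.4  0.2] w 0.0511 j [-0.72  0.71  1.52  0.    0.92 -1.84]
dp cm [-0.03  0.01  0.03] dist 0.0 roll -0.3
```

View pics/s12.png

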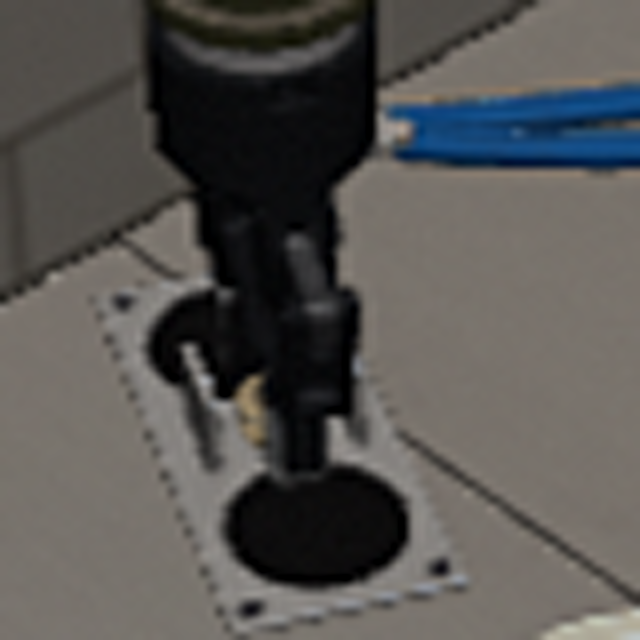

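Tips are just above the plate, between the cheeks. Close.

Request:
{"fn": "move_arm", "kwargs": {
  "steps": [
    {"dp": [0,0,0],"roll": 0,"jaw": 0.45},
    {"dp": [0,0,0],"roll": 0,"jaw": 0.35},
    {"dp": [0,0,0],"roll": 0,"jaw": 0.22},
    {"dp": [0,0,0],"roll": 0,"jaw": 0.22},
    {"dp": [0,0,0],"roll": 0,"jaw": 0.22}
  ],
  "newtons": 30
}}

```text
time_s: 14.18
ee_pos: [0.5115, -0.2902, 0.0072]
eef_rot: [0.223, 0.975, -0.0, 0.0]
force: [-1.0, 0.4, 4.4]
width: 0.0242
```

```bash
python3 go.py .5115 -.290 .006 64.5
```

```text
t 14.1833 pos [ 0.5115 -0.2902  0.0072] jawang 64.19 tilt [ 7.e-04 -6.e-04 -1.e+00] F [-1.   0.4  4.4] w 0.0242 j [-0.72  0.71  1.52 -0.    0.92 -1.84]
dp cm [0.01 0.02 0.12] dist 0.1 roll -0.3
```

Request:
{"fn": "move_arm", "kwargs": {
  "steps": [
    {"dp": [0,0,-0.5],"roll": 0,"jaw": 0.2},
    {"dp": [0,0,-2],"roll": 0,"jaw": 0.2},
    {"dp": [0,0,-4.5],"roll": 0,"jaw": 0.2},
    {"dp": [0,0,-7],"roll": 0,"jaw": 0.2},
    {"dp": [0,0,-8],"roll": 0,"jaw": 0.2}
  ],
  "newtons": 35
}}

```text
time_s: 14.6
ee_pos: [0.5122, -0.2908, 0.0898]
eef_rot: [0.223, 0.975, -0.001, 0.002]
force: [-0.3, -0.4, 0.3]
width: 0.0237
```

```bash
python3 - <<'E'
from rig import *
from meas import *
save("s13",capture("side"),(205,50,285,160),7)
E
python3 go.py .529 -.082 .09 64.5
```

```text
t 14.65 pos [ 0.5125 -0.291   0.0903] jawang 64.2 tilt [ 0.0043 -0.0037 -1.    ] F [ 2.3 -0.5  1. ] w 0.0239 j [-0.72  0.59  1.47  0.    1.08 -1.84]
dp cm [ 7.61 19.53 -0.04] dist 21.0 roll -0.3
```

View pics/s13.png

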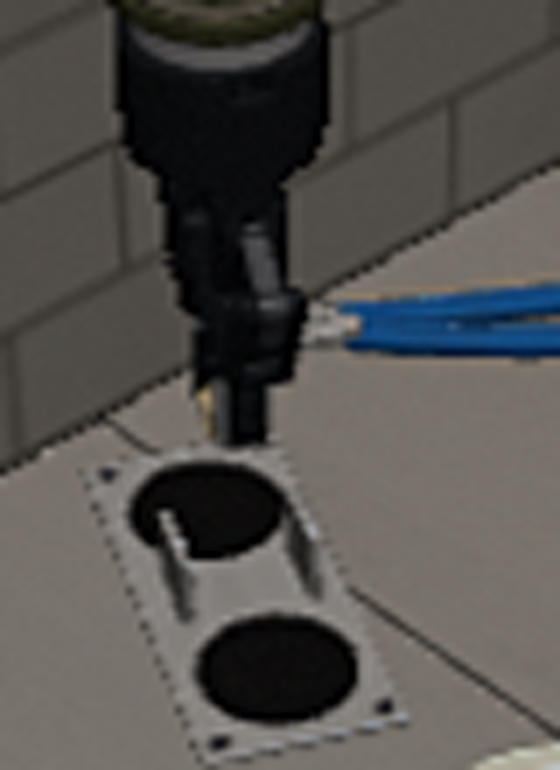

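Request:
{"fn": "move_arm", "kwargs": {
  "steps": [
    {"dp": [1,2.7,0],"roll": 6,"jaw": 0.2},
    {"dp": [2.2,5.6,0],"roll": 12,"jaw": 0.2},
    {"dp": [3.4,8.6,0],"roll": 18,"jaw": 0.2},
    {"dp": [4.6,11.7,0],"roll": 25,"jaw": 0.2},
    {"dp": [5.7,14.6,0],"roll": 32,"jaw": 0.2}
  ]
}}

```text
time_s: 15.07
ee_pos: [0.5228, -0.1319, 0.0853]
eef_rot: [0.486, 0.874, 0.0, -0.001]
force: [-0.1, 0.3, -0.9]
width: 0.0242
```

```bash
python3 go.py .529 -.082 .06 0
```

```text
t 15.0667 pos [ 0.5228 -0.1319  0.0853] jawang 31.83 tilt [-0.0017  0.001  -1.    ] F [-0.1  0.3 -0.9] w 0.0242 j [-0.46  0.5   1.63  0.    1.01 -1.02]
dp cm [3.91 3.16 2.54] dist 5.6 roll 31.8
```

Request:
{"fn": "move_arm", "kwargs": {
  "steps": [
    {"dp": [1.5,1.2,0],"roll": 6.5,"jaw": 0.2},
    {"dp": [3,2.4,0],"roll": 13,"jaw": 0.2},
    {"dp": [3.9,3.15,1],"roll": 20,"jaw": 0.2},
    {"dp": [3.9,3.15,2],"roll": 26,"jaw": 0.2},
    {"dp": [3.9,3.15,2.5],"roll": 31.8,"jaw": 0.2}
  ]
}}

```text
time_s: 15.48
ee_pos: [0.5285, -0.0828, 0.0594]
eef_rot: [0.706, 0.708, -0.001, -0.001]
force: [0.8, -0.7, -0.8]
width: 0.024
```

```bash
python3 - <<'E'
from rig import *
from meas import *
save("s14",capture("side"),(240,90,340,210),6)
E
python3 go.py .529 -.082 .0075 0
```

```text
t 15.5333 pos [ 0.5282 -0.0831  0.0589] jawang -0.19 tilt [-0.0038  0.0015 -1.    ] F [-1.4  0.4 -1.7] w 0.0241 j [-0.38  0.54  1.66 -0.    0.95 -0.37]
dp cm [0.1  0.1  5.14] dist 5.1 roll -0.2
```

View pics/s14.png

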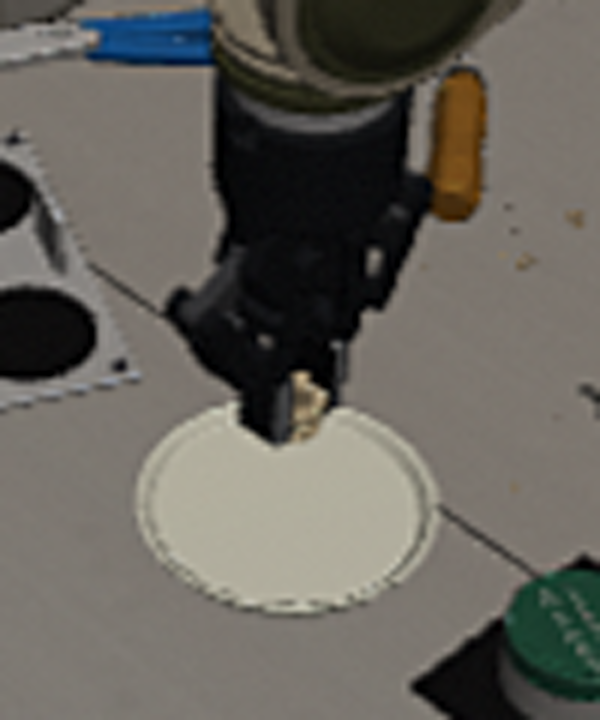

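Request:
{"fn": "move_arm", "kwargs": {
  "steps": [
    {"dp": [0,0.05,2],"roll": 0,"jaw": 0.2},
    {"dp": [0,0.05,3.5],"roll": 0,"jaw": 0.2},
    {"dp": [0,0.05,4.2],"roll": 0,"jaw": 0.2},
    {"dp": [0,0.05,4.5],"roll": 0,"jaw": 0.2},
    {"dp": [0,0.05,4.5],"roll": 0,"jaw": 0.2}
  ]
}}

```text
time_s: 15.95
ee_pos: [0.5296, -0.0839, 0.0161]
eef_rot: [0.704, 0.71, -0.0, -0.001]
force: [-0.6, -0.2, -0.5]
width: 0.0243
```

```bash
python3 go.py .529 -.082 .0075 0
```

```text
t 15.95 pos [ 0.5296 -0.0839  0.0161] jawang 0.44 tilt [-1.1e-03  5.0e-04 -1.0e+00] F [-0.6 -0.2 -0.5] w 0.0243 j [-0.38  0.61  1.68  0.    0.85 -0.38]
dp cm [ 0.19 -0.06  0.86] dist 0.9 roll 0.4
```

Request:
{"fn": "move_arm", "kwargs": {
  "steps": [
    {"dp": [0.15,-0.05,0.4],"roll": 0,"jaw": 0.2},
    {"dp": [0.15,-0.05,0.7],"roll": 0,"jaw": 0.2},
    {"dp": [0.15,-0.05,0.85],"roll": 0,"jaw": 0.2},
    {"dp": [0.15,-0.05,0.85],"roll": 0,"jaw": 0.2},
    {"dp": [0.15,-0.05,0.85],"roll": 0,"jaw": 0.2}
  ]
}}

```text
time_s: 16.37
ee_pos: [0.5295, -0.0825, 0.0083]
eef_rot: [0.705, 0.71, 0.0, 0.0]
force: [0.2, 0.2, -1.0]
width: 0.0237
```

```bash
python3 go.py .529 -.082 .0075 0
```

```text
t 16.3667 pos [ 0.5295 -0.0825  0.0083] jawang 0.4 tilt [ 2.e-04 -1.e-04 -1.e+00] F [ 0.2  0.2 -1. ] w 0.0237 j [-0.37  0.62  1.69 -0.    0.84 -0.38]
dp cm [ 0.05 -0.05  0.08] dist 0.1 roll 0.4
```

Request:
{"fn": "move_arm", "kwargs": {
  "steps": [
    {"dp": [0,0,0.05],"roll": 0,"jaw": 0.2},
    {"dp": [0,0,0.1],"roll": 0,"jaw": 0.2},
    {"dp": [0,0,0.13],"roll": 0,"jaw": 0.2},
    {"dp": [0,0,0.13],"roll": 0,"jaw": 0.2},
    {"dp": [0,0,0.13],"roll": 0,"jaw": 0.2}
  ]
}}

```text
time_s: 16.78
ee_pos: [0.5296, -0.0826, 0.0072]
eef_rot: [0.705, 0.71, 0.0, 0.0]
force: [-1.0, 0.2, 5.8]
width: 0.0241
```

```bash
python3 go.py .529 -.082 .0075 0; python3 - <<'E'
from rig import *
from meas import *
save("s15",capture("side"),(240,110,340,210),7)
E
```

```text
t 16.7833 pos [ 0.5296 -0.0826  0.0072] jawang 0.39 tilt [ 4.e-04 -2.e-04 -1.e+00] F [-1.   0.2  5.8] w 0.0241 j [-0.37  0.62  1.69 -0.    0.83 -0.38]
dp cm [ 0.06 -0.06 -0.03] dist 0.1 roll 0.4
```

View pics/s15.png

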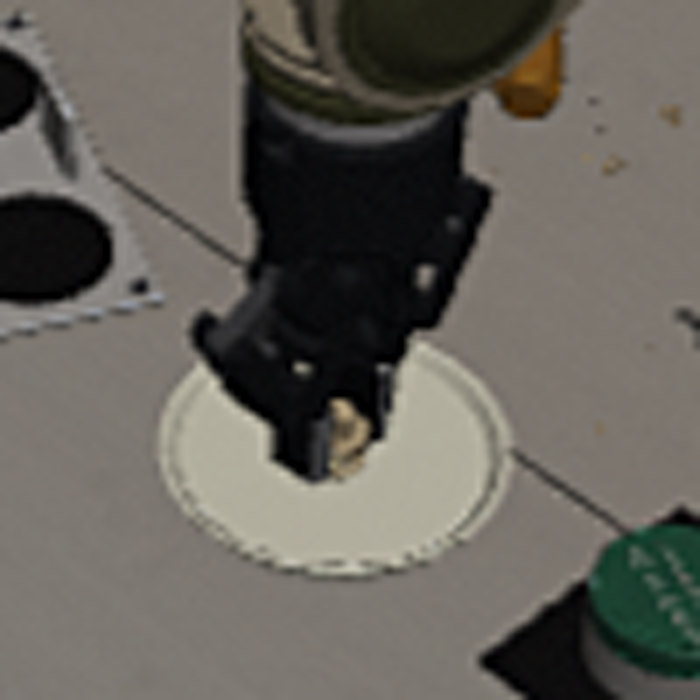

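Contact (5.8 N); release with the jaws only partly open to stay inside the rim, then rise.

Request:
{"fn": "move_arm", "kwargs": {
  "steps": [
    {"dp": [0,0,0],"roll": 0,"jaw": 0.35},
    {"dp": [0,0,0],"roll": 0,"jaw": 0.5},
    {"dp": [0,0,0],"roll": 0,"jaw": 0.6},
    {"dp": [0,0,0],"roll": 0,"jaw": 0.6},
    {"dp": [0,0,-1],"roll": 0,"jaw": 0.6}
  ]
}}

```text
time_s: 17.25
ee_pos: [0.5284, -0.0821, 0.0156]
eef_rot: [0.705, 0.709, -0.001, -0.002]
force: [-0.8, 0.7, -0.5]
width: 0.0515
```

Request:
{"fn": "move_arm", "kwargs": {
  "steps": [
    {"dp": [0,0,-2],"roll": 0,"jaw": 0.6},
    {"dp": [0,0,-5],"roll": 0,"jaw": 0.6},
    {"dp": [0,0,-9],"roll": 0,"jaw": 0.8},
    {"dp": [3,0,-10],"roll": 0,"jaw": 1},
    {"dp": [6.5,-0.4,-10],"roll": 0,"jaw": 1}
  ]
}}

```text
time_s: 17.67
ee_pos: [0.5271, -0.0185, 0.121]
eef_rot: [0.706, 0.708, 0.002, 0.003]
force: [0.6, 1.0, -0.3]
width: 0.0844
```

```bash
python3 go.py .5116 .0679 .0074 -0.1; python3 - <<'E'
from rig import *
from meas import *
save("s16",capture("side"),(240,110,380,240),5);save("t16",capture("top"),(200,200,380,300),4)
E
```

```text
t 17.6667 pos [ 0.5271 -0.0185  0.121 ] jawang 0.21 tilt [ 0.0076 -0.0021 -1.    ] F [ 0.6  1.  -0.3] w 0.0844 j [-0.26  0.43  1.64 -0.    1.06 -0.26]
dp cm [ 8.67 -1.6  11.33] dist 14.4 roll 0.3
```

View pics/s16.png

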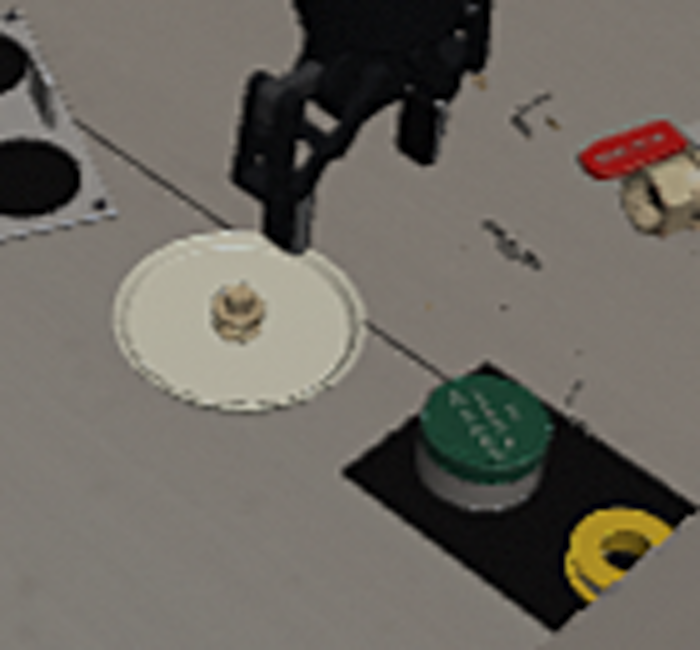

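View pics/t16.png

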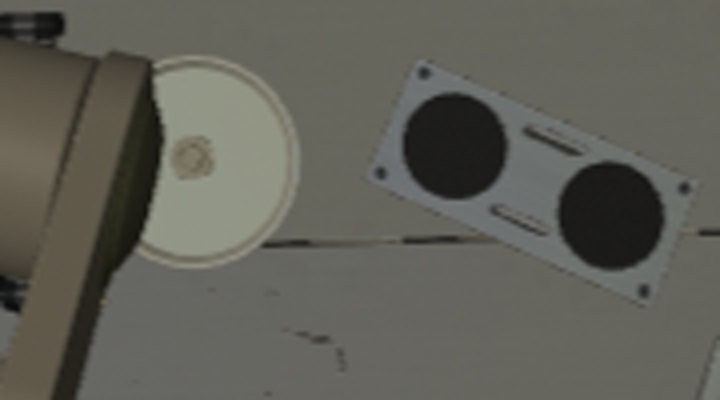

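Request:
{"fn": "move_arm", "kwargs": {
  "steps": [
    {"dp": [3.5,-0.6,1],"roll": 0,"jaw": 1},
    {"dp": [7,-1.2,2],"roll": 0,"jaw": 1},
    {"dp": [8.6,-1.6,4],"roll": 0.3,"jaw": 1},
    {"dp": [8.6,-1.6,6.5],"roll": 0.3,"jaw": 1},
    {"dp": [8.6,-1.6,6.5],"roll": 0.3,"jaw": 1}
  ]
}}

```text
time_s: 18.18
ee_pos: [0.506, 0.0691, 0.0488]
eef_rot: [0.706, 0.708, -0.002, -0.002]
force: [-1.4, 0.1, -0.2]
width: 0.0856
```

Request:
{"fn": "move_arm", "kwargs": {
  "steps": [
    {"dp": [0,0,0],"roll": 0,"jaw": 1},
    {"dp": [0,0,0],"roll": 0,"jaw": 1}
  ]
}}

```text
time_s: 18.35
ee_pos: [0.5093, 0.0677, 0.0531]
eef_rot: [0.707, 0.707, 0.001, 0.001]
force: [-0.4, -0.5, 0.4]
width: 0.0854
```

```bash
python3 go.py .5116 .0679 .0074 -0.1
```

```text
t 18.35 pos [0.5093 0.0677 0.0531] jawang 0.04 tilt [ 1.7e-03 -2.0e-04 -1.0e+00] F [-0.4 -0.5  0.4] w 0.0854 j [-0.1   0.5   1.73 -0.    0.9  -0.1 ]
dp cm [0.02 0.23 4.57] dist 4.6 roll 0.1
```

Request:
{"fn": "move_arm", "kwargs": {
  "steps": [
    {"dp": [0,0.2,1.5],"roll": 0,"jaw": 1},
    {"dp": [0,0.2,3],"roll": 0,"jaw": 1},
    {"dp": [0,0.2,4],"roll": 0,"jaw": 1},
    {"dp": [0,0.2,4],"roll": 0,"jaw": 1},
    {"dp": [0,0.2,4],"roll": 0,"jaw": 1}
  ]
}}

```text
time_s: 18.77
ee_pos: [0.5108, 0.068, 0.0125]
eef_rot: [0.707, 0.707, 0.0, 0.0]
force: [-0.6, 0.9, -0.6]
width: 0.0852
```

```bash
python3 go.py .5116 .0679 .0072 -0.1
```

```text
t 18.7667 pos [0.5108 0.068  0.0125] jawang 0.06 tilt [ 5.e-04 -1.e-04 -1.e+00] F [-0.6  0.9 -0.6] w 0.0852 j [-0.1   0.58  1.75 -0.    0.81 -0.1 ]
dp cm [-0.01  0.08  0.53] dist 0.5 roll 0.2
```

Request:
{"fn": "move_arm", "kwargs": {
  "steps": [
    {"dp": [0,0.08,0.3],"roll": 0.2,"jaw": 1},
    {"dp": [0,0.08,0.53],"roll": 0.2,"jaw": 1},
    {"dp": [0,0.08,0.53],"roll": 0.2,"jaw": 0.8},
    {"dp": [0,0.08,0.53],"roll": 0.2,"jaw": 0.75},
    {"dp": [0,0.08,0.53],"roll": 0.2,"jaw": 0.7}
  ],
  "newtons": 30
}}

```text
time_s: 19.18
ee_pos: [0.5114, 0.0684, 0.007]
eef_rot: [0.708, 0.706, 0.0, 0.0]
force: [-0.9, -0.0, 2.4]
width: 0.0613
```

Request:
{"fn": "move_arm", "kwargs": {
  "steps": [
    {"dp": [0,0,0],"roll": 0,"jaw": 0.6},
    {"dp": [0,0,0],"roll": 0,"jaw": 0.6},
    {"dp": [0,0,0],"roll": 0,"jaw": 0.6}
  ],
  "newtons": 40
}}

```text
time_s: 19.43
ee_pos: [0.5114, 0.0684, 0.007]
eef_rot: [0.708, 0.706, 0.0, 0.0]
force: [-1.6, -0.4, 5.6]
width: 0.061
```

```bash
python3 go.py .5116 .0679 .0072 -0.1
```

```text
t 19.4333 pos [0.5114 0.0684 0.007 ] jawang -0.11 tilt [ 4.e-04 -1.e-04 -1.e+00] F [-1.6 -0.4  5.6] w 0.061 j [-0.09  0.59  1.75 -0.    0.8  -0.09]
dp cm [-0.05  0.02 -0.02] dist 0.1 roll -0.0
```

Request:
{"fn": "move_arm", "kwargs": {
  "steps": [
    {"dp": [0,0,-1],"roll": 0,"jaw": 0.6},
    {"dp": [0,0,-4],"roll": 0,"jaw": 0.6},
    {"dp": [0,0,-8],"roll": 0,"jaw": 0.6},
    {"dp": [-2,0,-10],"roll": 2,"jaw": 0.6},
    {"dp": [-5,0,-10],"roll": 4,"jaw": 0.6}
  ]
}}

```text
time_s: 19.85
ee_pos: [0.5131, 0.0191, 0.1116]
eef_rot: [0.731, 0.682, 0.003, 0.003]
force: [0.4, 0.6, -1.0]
width: 0.061
```

```bash
python3 go.py .4885 -.3357 .108 -25.3
```

```text
t 19.85 pos [0.5131 0.0191 0.1116] jawang -4.0 tilt [ 0.0085 -0.0012 -1.    ] F [ 0.4  0.6 -1. ] w 0.061 j [-0.19  0.41  1.69  0.    1.03 -0.12]
dp cm [-3.556e+01  2.000e-02  3.800e-01] dist 35.6 roll 21.3
```

Request:
{"fn": "move_arm", "kwargs": {
  "steps": [
    {"dp": [-3.3,0,0],"roll": 2.5,"jaw": 0.6},
    {"dp": [-6.6,0,0],"roll": 5,"jaw": 0.6},
    {"dp": [-9.9,0,0],"roll": 7.5,"jaw": 0.6},
    {"dp": [-13.2,0,0],"roll": 10,"jaw": 0.6},
    {"dp": [-16.5,0,0],"roll": 12.5,"jaw": 0.6}
  ]
}}

```text
time_s: 20.27
ee_pos: [0.4988, -0.1477, 0.1071]
eef_rot: [0.802, 0.597, 0.0, 0.0]
force: [0.1, 0.0, -0.8]
width: 0.0612
```

```bash
python3 go.py .4885 -.3357 .108 -25.3
```

```text
t 20.2667 pos [ 0.4988 -0.1477  0.1071] jawang -16.73 tilt [ 3.e-04 -1.e-04 -1.e+00] F [ 0.1  0.  -0.8] w 0.0612 j [-0.51  0.44  1.67  0.    1.03 -0.22]
dp cm [-18.3    4.42  -0.09] dist 18.8 roll 8.6
```

Request:
{"fn": "move_arm", "kwargs": {
  "steps": [
    {"dp": [-3.5,0.8,0],"roll": 2,"jaw": 0.6},
    {"dp": [-7,1.6,0],"roll": 4,"jaw": 0.6},
    {"dp": [-10.5,2.5,0],"roll": 6,"jaw": 0.6},
    {"dp": [-14,3.4,0],"roll": 8.6,"jaw": 0.6},
    {"dp": [-16,3.8,0],"roll": 8.6,"jaw": 0.6}
  ]
}}

```text
time_s: 20.68
ee_pos: [0.4893, -0.3139, 0.1071]
eef_rot: [0.846, 0.534, -0.0, 0.001]
force: [0.5, -0.5, -1.8]
width: 0.061
```

Request:
{"fn": "move_arm", "kwargs": {
  "steps": [
    {"dp": [-2,0.2,2],"roll": 0,"jaw": 0.6},
    {"dp": [-2,0.2,5],"roll": 0,"jaw": 0.6},
    {"dp": [-2,0.2,7],"roll": 0,"jaw": 0.6},
    {"dp": [-2,0.2,7],"roll": 0,"jaw": 0.6},
    {"dp": [-2,0.2,7],"roll": 0,"jaw": 0.6}
  ]
}}

```text
time_s: 21.1
ee_pos: [0.4831, -0.3291, 0.0367]
eef_rot: [0.844, 0.536, -0.0, -0.001]
force: [-0.1, -0.6, -0.9]
width: 0.0606
```

```bash
python3 go.py .4885 -.3357 .0082 -25.3
```

```text
t 21.1 pos [ 0.4831 -0.3291  0.0367] jawang -25.21 tilt [-9.e-04  1.e-03 -1.e+00] F [-0.1 -0.6 -0.9] w 0.0606 j [-0.8   0.66  1.52  0.    0.97 -0.36]
dp cm [-0.37  0.77  2.85] dist 3.0 roll 0.1
```

Request:
{"fn": "move_arm", "kwargs": {
  "steps": [
    {"dp": [-0.37,0.77,0],"roll": 0.1,"jaw": 0.6},
    {"dp": [-0.37,0.77,0],"roll": 0.1,"jaw": 0.6},
    {"dp": [-0.37,0.77,1],"roll": 0.1,"jaw": 0.6},
    {"dp": [-0.37,0.77,2],"roll": 0.1,"jaw": 0.6},
    {"dp": [-0.37,0.77,2],"roll": 0.1,"jaw": 0.6}
  ]
}}

```text
time_s: 21.52
ee_pos: [0.4877, -0.3348, 0.0145]
eef_rot: [0.845, 0.535, -0.0, -0.002]
force: [-0.0, 0.2, -2.4]
width: 0.061
```

Request:
{"fn": "move_arm", "kwargs": {
  "steps": [
    {"dp": [0,0,0],"roll": 0,"jaw": 0.6},
    {"dp": [0,0,0],"roll": 0,"jaw": 0.6}
  ]
}}

```text
time_s: 21.68
ee_pos: [0.4886, -0.3358, 0.0165]
eef_rot: [0.845, 0.535, -0.0, -0.0]
force: [0.4, -0.1, -2.2]
width: 0.0606
```

```bash
python3 go.py .4885 -.3357 .0081 -25.3
```

```text
t 21.6833 pos [ 0.4886 -0.3358  0.0165] jawang -25.3 tilt [-1.e-04  1.e-04 -1.e+00] F [ 0.4 -0.1 -2.2] w 0.0606 j [-0.8   0.7   1.5   0.    0.94 -0.36]
dp cm [ 0.01 -0.02  0.84] dist 0.8 roll -0.0
```

Request:
{"fn": "move_arm", "kwargs": {
  "steps": [
    {"dp": [0,0,0.4],"roll": 0,"jaw": 0.6},
    {"dp": [0,0,0.7],"roll": 0,"jaw": 0.6},
    {"dp": [0,0,0.82],"roll": 0,"jaw": 0.6},
    {"dp": [0,0,0.82],"roll": 0,"jaw": 0.6},
    {"dp": [0,0,0.82],"roll": 0,"jaw": 0.6}
  ]
}}

```text
time_s: 22.1
ee_pos: [0.4886, -0.336, 0.0082]
eef_rot: [0.845, 0.535, -0.0, 0.0]
force: [0.5, -0.5, -1.6]
width: 0.0608
```

```bash
python3 go.py .4885 -.3357 .0080 -25.3;python3 - <<'E'
from rig import *
from meas import *
im=capture("side"); save("s17",im,(190,60,310,170),6)
im=cv2.cvtColor(cv2.imread(f"pics/s17.png"),cv2.COLOR_BGR2RGB); c,a,k=info(green(im)); k=k.reshape(-1,2); print(c,a,k.min(0),k.max(0))
E
```

```text
t 22.1 pos [ 0.4886 -0.336   0.0082] jawang -25.31 tilt [-0. -0. -1.] F [ 0.5 -0.5 -1.6] w 0.0608 j [-0.8   0.71  1.5  -0.    0.93 -0.36]
dp cm [ 0.02 -0.02  0.02] dist 0.0 roll -0.0
[266.23308193 332.31707821] 9679.0 [204 285] [328 381]
```

View pics/s17.png

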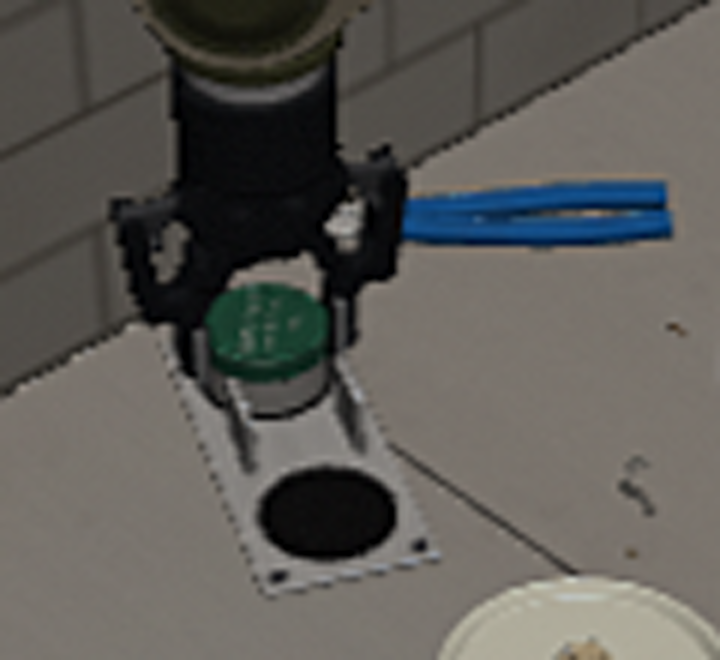

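Request:
{"fn": "move_arm", "kwargs": {
  "steps": [
    {"dp": [0,0.0,0.03],"roll": 0,"jaw": 0.6},
    {"dp": [0,0.0,0.03],"roll": 0,"jaw": 0.68},
    {"dp": [0,0,0.03],"roll": 0,"jaw": 0.78},
    {"dp": [0,0,0.03],"roll": 0,"jaw": 1},
    {"dp": [0,0,0.03],"roll": 0,"jaw": 1}
  ]
}}

```text
time_s: 22.57
ee_pos: [0.4887, -0.336, 0.008]
eef_rot: [0.845, 0.535, 0.0, 0.0]
force: [-0.1, -0.4, 0.4]
width: 0.085
```

Request:
{"fn": "move_arm", "kwargs": {
  "steps": [
    {"dp": [0,0,-1],"roll": 0,"jaw": 1},
    {"dp": [0,0,-4],"roll": 0,"jaw": 1},
    {"dp": [0,0,-8],"roll": 0,"jaw": 1},
    {"dp": [3,0,-10],"roll": 0,"jaw": 1},
    {"dp": [6.5,-1,-10],"roll": 0,"jaw": 1}
  ]
}}

```text
time_s: 22.98
ee_pos: [0.5097, -0.2756, 0.1139]
eef_rot: [0.846, 0.534, 0.002, 0.005]
force: [1.8, -0.5, -0.1]
width: 0.0852
```

```bash
python3 go.py .5133 .158 .11 -0.1
```

```text
t 22.9833 pos [ 0.5097 -0.2756  0.1139] jawang -25.48 tilt [ 0.0083 -0.007  -0.9999] F [ 1.8 -0.5 -0.1] w 0.0852 j [-0.7   0.54  1.49 -0.    1.11 -0.25]
dp cm [ 39.29 -18.33   0.09] dist 43.4 roll -25.4
```

Request:
{"fn": "move_arm", "kwargs": {
  "steps": [
    {"dp": [3.4,-1.6,0],"roll": -2,"jaw": 1},
    {"dp": [6.8,-3.2,0],"roll": -4,"jaw": 1},
    {"dp": [10.2,-4.8,0],"roll": -7,"jaw": 1},
    {"dp": [13.6,-6.4,0],"roll": -10,"jaw": 1},
    {"dp": [17,-8,0],"roll": -12.5,"jaw": 1}
  ]
}}

```text
time_s: 23.4
ee_pos: [0.5075, -0.0834, 0.1089]
eef_rot: [0.781, 0.625, 0.0, 0.0]
force: [0.8, -0.5, 0.5]
width: 0.0853
```

```bash
cat > cmp.py <<'E'
import sys
from rig import *
from meas import *
o={n:cv2.cvtColor(cv2.imread(f"pics/{n}0.png"),cv2.COLOR_BGR2RGB) for n in("top","side")}
new={n:capture(n) for n in("top","side")}
for n in new: cv2.imwrite(f"pics/{n}_{sys.argv[1]}.png",cv2.cvtColor(new[n],cv2.COLOR_RGB2BGR))
B={"top":(280,200,390,290),"side":(205,95,275,165)}
for what,f,z in(("tin",green,.038),("tape",yellow,.020)):
  for n in("top","side"):
    x0,y0,x1,y1=B[n]; cp=camera_params(n); r=[]
    for im in(o[n],new[n]):
        c=cv2.resize(im[y0:y1,x0:x1],None,fx=8,fy=8,interpolation=cv2.INTER_CUBIC); m=f(c)
        if m.sum()<255*500: r.append(None); continue
        p,a,k=info(m); k=k.reshape(-1,2); r.append(((p+.5)/8-.5+[x0,y0],a,(k.min(0)+k.max(0))/16+[x0,y0]))
    if r[1] is None: print(what,n,"absent"); continue
    d=(onz(cp,[r[1][0]],z)-onz(cp,[r[0][0]],z))[0]*1000; e=(onz(cp,[r[1][2]],z)-onz(cp,[r[0][2]],z))[0]*1000
    print(what,n,"centroid shift mm",d[:2].round(2),"bbox shift",e[:2].round(2),"areas",r[0][1],r[1][1])
E
python3 cmp.py a;  python3 go.py .5133 .158 .11 -0.1
```

```text
tin top centroid shift mm [ 1.13 -0.75] bbox shift [ 1.29 -0.98] areas 32222.0 32421.0
tin side centroid shift mm [ 1.03 -1.37] bbox shift [ 1.23 -0.77] areas 16762.0 17159.0
tape top absent
tape side absent
t 23.5 pos [ 0.5074 -0.0806  0.1089] jawang -12.45 tilt [ 1.e-04  8.e-04 -1.e+00] F [-0.6 -0.5 -0.3] w 0.0852 j [-0.39  0.42  1.69  0.    1.03 -0.17]
dp cm [23.43 -4.57 -0.09] dist 23.9 roll -12.3
```

Request:
{"fn": "move_arm", "kwargs": {
  "steps": [
    {"dp": [3.6,-0.7,0],"roll": -2.5,"jaw": 1},
    {"dp": [7.2,-1.4,0],"roll": -5,"jaw": 1},
    {"dp": [10.8,-2.1,0],"roll": -7.5,"jaw": 1},
    {"dp": [14.4,-2.8,0],"roll": -10,"jaw": 1},
    {"dp": [18,-3.5,0],"roll": -12.3,"jaw": 1}
  ]
}}

```text
time_s: 23.92
ee_pos: [0.5137, 0.0994, 0.1088]
eef_rot: [0.71, 0.704, 0.0, 0.0]
force: [0.2, -0.5, -0.2]
width: 0.0855
```

```bash
 python3 go.py .5133 .158 .05 -0.1
```

```text
t 23.9167 pos [0.5137 0.0994 0.1088] jawang -0.44 tilt [ 1.1e-03 -2.0e-04 -1.0e+00] F [ 0.2 -0.5 -0.2] w 0.0855 j [-0.03  0.44  1.66 -0.    1.04 -0.03]
dp cm [ 5.86 -0.09  5.88] dist 8.3 roll -0.3
```

Request:
{"fn": "move_arm", "kwargs": {
  "steps": [
    {"dp": [3,0,0.5],"roll": -0.3,"jaw": 1},
    {"dp": [5.8,-0.1,2],"roll": -0.3,"jaw": 1},
    {"dp": [5.8,-0.1,5],"roll": -0.3,"jaw": 1},
    {"dp": [5.8,-0.1,6],"roll": -0.3,"jaw": 1},
    {"dp": [5.8,-0.1,6],"roll": -0.3,"jaw": 1}
  ]
}}

```text
time_s: 24.33
ee_pos: [0.5119, 0.1556, 0.0463]
eef_rot: [0.709, 0.706, -0.002, -0.001]
force: [-1.1, -0.3, 1.0]
width: 0.0854
```

Request:
{"fn": "move_arm", "kwargs": {
  "steps": [
    {"dp": [0,0,1],"roll": 0,"jaw": 1},
    {"dp": [0,0,2],"roll": 0,"jaw": 1},
    {"dp": [0,0,3],"roll": 0,"jaw": 1},
    {"dp": [0,0,3],"roll": 0,"jaw": 1},
    {"dp": [0,0,3],"roll": 0,"jaw": 1}
  ]
}}

```text
time_s: 24.75
ee_pos: [0.513, 0.1559, 0.0177]
eef_rot: [0.709, 0.706, -0.0, -0.0]
force: [-0.9, -0.3, 0.2]
width: 0.0856
```

```bash
 python3 go.py .5133 .158 .0028 -0.1
```

```text
t 24.75 pos [0.513  0.1559 0.0177] jawang -0.24 tilt [-8.e-04 -1.e-04 -1.e+00] F [-0.9 -0.3  0.2] w 0.0856 j [0.08 0.6  1.68 0.   0.86 0.08]
dp cm [0.21 0.04 1.49] dist 1.5 roll -0.1
```

Request:
{"fn": "move_arm", "kwargs": {
  "steps": [
    {"dp": [0.2,0,0.8],"roll": 0,"jaw": 1},
    {"dp": [0.2,0,1.48],"roll": 0,"jaw": 1},
    {"dp": [0.2,0,1.48],"roll": 0,"jaw": 0.8},
    {"dp": [0.2,0,1.48],"roll": 0,"jaw": 0.7},
    {"dp": [0.2,0,1.48],"roll": 0,"jaw": 0.65}
  ],
  "newtons": 25
}}

```text
time_s: 25.17
ee_pos: [0.5131, 0.1583, 0.0033]
eef_rot: [0.708, 0.706, 0.0, 0.0]
force: [0.0, -0.1, 0.5]
width: 0.0556
```

Request:
{"fn": "move_arm", "kwargs": {
  "steps": [
    {"dp": [0,0,0],"roll": 0,"jaw": 0.6},
    {"dp": [0,0,0],"roll": 0,"jaw": 0.5},
    {"dp": [0,0,0],"roll": 0,"jaw": 0.5},
    {"dp": [0,0,0],"roll": 0,"jaw": 0.5}
  ]
}}

```text
time_s: 25.5
ee_pos: [0.5133, 0.1583, 0.0038]
eef_rot: [0.708, 0.706, 0.0, 0.0]
force: [-1.4, -0.7, 5.2]
width: 0.0499
```

```bash
 python3 go.py .5133 .158 .0028 -0.1
```

```text
t 25.5 pos [0.5133 0.1583 0.0038] jawang -0.21 tilt [ 8.e-04  0.e+00 -1.e+00] F [-1.4 -0.7  5.2] w 0.0499 j [ 0.08  0.63  1.69 -0.    0.83  0.08]
dp cm [-0.03  0.    0.1 ] dist 0.1 roll -0.1
```

Request:
{"fn": "move_arm", "kwargs": {
  "steps": [
    {"dp": [0,0,-1],"roll": 0,"jaw": 0.5},
    {"dp": [0,0,-4],"roll": 0,"jaw": 0.5},
    {"dp": [0,0,-8],"roll": 0,"jaw": 0.5},
    {"dp": [-2,0,-10],"roll": 2,"jaw": 0.5},
    {"dp": [-5,0,-10],"roll": 4,"jaw": 0.5}
  ]
}}

```text
time_s: 25.92
ee_pos: [0.515, 0.1093, 0.1084]
eef_rot: [0.732, 0.681, 0.003, 0.003]
force: [0.4, -0.5, -0.3]
width: 0.0502
```

```bash
 python3 go.py .531 -.2398 .1 -25.1
```

```text
t 25.9167 pos [0.515  0.1093 0.1084] jawang -4.11 tilt [ 9.1e-03  2.0e-04 -1.0e+00] F [ 0.4 -0.5 -0.3] w 0.0502 j [-0.01  0.44  1.66  0.    1.03  0.06]
dp cm [-34.7    4.09   0.85] dist 35.0 roll 21.0
```

Request:
{"fn": "move_arm", "kwargs": {
  "steps": [
    {"dp": [-3.4,0.4,0],"roll": 2.2,"jaw": 0.5},
    {"dp": [-6.8,0.8,0],"roll": 4.4,"jaw": 0.5},
    {"dp": [-10.2,1.2,0],"roll": 6.6,"jaw": 0.5},
    {"dp": [-13.6,1.6,0],"roll": 8.8,"jaw": 0.5},
    {"dp": [-17,2,0],"roll": 11,"jaw": 0.5}
  ]
}}

```text
time_s: 26.33
ee_pos: [0.5202, -0.0644, 0.104]
eef_rot: [0.795, 0.607, 0.0, 0.0]
force: [1.0, 0.9, 0.2]
width: 0.0494
```

```bash
 python3 go.py .531 -.2398 .1 -25.1
```

```text
t 26.3333 pos [ 0.5202 -0.0644  0.104 ] jawang -15.32 tilt [ 7.e-04 -2.e-04 -1.e+00] F [1.  0.9 0.2] w 0.0494 j [-0.35  0.45  1.66  0.    1.03 -0.08]
dp cm [-16.63   5.68   0.4 ] dist 17.6 roll 9.8
```

Request:
{"fn": "move_arm", "kwargs": {
  "steps": [
    {"dp": [-3.3,1.1,0],"roll": 2.5,"jaw": 0.5},
    {"dp": [-6.6,2.2,0],"roll": 5,"jaw": 0.5},
    {"dp": [-9.9,3.4,0],"roll": 7.5,"jaw": 0.5},
    {"dp": [-13.2,4.5,0],"roll": 9.8,"jaw": 0.5},
    {"dp": [-16.5,5.6,0],"roll": 9.8,"jaw": 0.5}
  ]
}}

```text
time_s: 26.75
ee_pos: [0.5309, -0.2385, 0.1039]
eef_rot: [0.844, 0.536, 0.0, 0.0]
force: [-0.1, 0.7, -0.0]
width: 0.0501
```

Request:
{"fn": "move_arm", "kwargs": {
  "steps": [
    {"dp": [0,0,2],"roll": 0,"jaw": 0.5},
    {"dp": [0,0,4],"roll": 0,"jaw": 0.5},
    {"dp": [0,0,5],"roll": 0,"jaw": 0.5},
    {"dp": [0,0,5],"roll": 0,"jaw": 0.5},
    {"dp": [0,0,5],"roll": 0,"jaw": 0.5}
  ]
}}

```text
time_s: 27.17
ee_pos: [0.5312, -0.2364, 0.0537]
eef_rot: [0.843, 0.537, -0.0, -0.0]
force: [-0.0, 0.1, 0.5]
width: 0.0498
```

```bash
 python3 go.py .531 -.2398 .02 -25.1
```

```text
t 27.1667 pos [ 0.5312 -0.2364  0.0537] jawang -24.98 tilt [-0.  0. -1.] F [-0.   0.1  0.5] w 0.0498 j [-0.62  0.63  1.52 -0.    1.   -0.18]
dp cm [-0.31  0.12  3.37] dist 3.4 roll 0.1
```

Request:
{"fn": "move_arm", "kwargs": {
  "steps": [
    {"dp": [-0.3,0.1,1],"roll": 0.1,"jaw": 0.5},
    {"dp": [-0.3,0.1,2.5],"roll": 0.1,"jaw": 0.5},
    {"dp": [-0.3,0.1,3.8],"roll": 0.1,"jaw": 0.5},
    {"dp": [-0.3,0.1,3.8],"roll": 0.1,"jaw": 0.5},
    {"dp": [-0.3,0.1,3.8],"roll": 0.1,"jaw": 0.5}
  ]
}}

```text
time_s: 27.58
ee_pos: [0.5308, -0.2398, 0.0154]
eef_rot: [0.844, 0.537, -0.0, -0.0]
force: [-0.4, 0.4, 0.4]
width: 0.0501
```

```bash
 python3 go.py .531 -.2398 .0048 -25.1
```

```text
t 27.5833 pos [ 0.5308 -0.2398  0.0154] jawang -25.1 tilt [-0.  0. -1.] F [-0.4  0.4  0.4] w 0.0501 j [-0.63  0.68  1.53 -0.    0.92 -0.19]
dp cm [0.01 0.01 1.06] dist 1.1 roll 0.0
```

Request:
{"fn": "move_arm", "kwargs": {
  "steps": [
    {"dp": [0,0,0.5],"roll": 0,"jaw": 0.5},
    {"dp": [0,0,0.9],"roll": 0,"jaw": 0.5},
    {"dp": [0,0,1.03],"roll": 0,"jaw": 0.5},
    {"dp": [0,0,1.03],"roll": 0,"jaw": 0.5},
    {"dp": [0,0,1.03],"roll": 0,"jaw": 0.5}
  ]
}}

```text
time_s: 28.0
ee_pos: [0.5308, -0.2399, 0.0051]
eef_rot: [0.844, 0.537, 0.0, 0.0]
force: [-0.2, -1.1, 0.6]
width: 0.0498
```

```bash
 python3 go.py .531 -.2398 .0048 -25.1; python3 - <<'E'
from rig import *
from meas import *
s=capture("side"); save("s20",s,(205,90,285,160),9)
E
```

```text
t 28.0 pos [ 0.5308 -0.2399  0.0051] jawang -25.11 tilt [ 3.e-04 -2.e-04 -1.e+00] F [-0.2 -1.1  0.6] w 0.0498 j [-0.63  0.7   1.54 -0.    0.9  -0.19]
dp cm [0.02 0.01 0.03] dist 0.0 roll -0.0
```

View pics/s20.png

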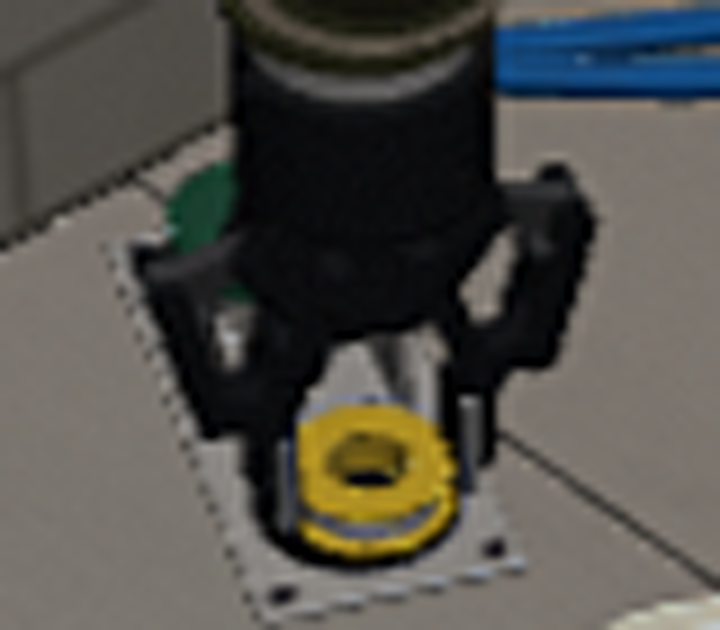

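Request:
{"fn": "move_arm", "kwargs": {
  "steps": [
    {"dp": [0,0,0.04],"roll": 0,"jaw": 0.5},
    {"dp": [0,0,0.04],"roll": 0,"jaw": 0.62},
    {"dp": [0,0,0.04],"roll": 0,"jaw": 0.75},
    {"dp": [0,0,0.04],"roll": 0,"jaw": 1},
    {"dp": [0,0,0.04],"roll": 0,"jaw": 1}
  ]
}}

```text
time_s: 28.47
ee_pos: [0.5307, -0.2398, 0.0045]
eef_rot: [0.844, 0.536, -0.0, -0.0]
force: [1.4, 0.2, 0.3]
width: 0.0849
```

Request:
{"fn": "move_arm", "kwargs": {
  "steps": [
    {"dp": [0,0,-1],"roll": 0,"jaw": 1},
    {"dp": [0,0,-4],"roll": 0,"jaw": 1},
    {"dp": [0,0,-8],"roll": 0,"jaw": 1},
    {"dp": [3.5,-0.5,-10],"roll": 0,"jaw": 1},
    {"dp": [7,-1,-11],"roll": 0,"jaw": 1}
  ]
}}

```text
time_s: 28.88
ee_pos: [0.5525, -0.1731, 0.1189]
eef_rot: [0.845, 0.535, 0.001, 0.003]
force: [0.2, 0.5, 0.0]
width: 0.0854
```

Request:
{"fn": "move_arm", "kwargs": {
  "steps": [
    {"dp": [3.5,-1,0],"roll": 0,"jaw": 1},
    {"dp": [7,-2,0],"roll": 0,"jaw": 1},
    {"dp": [10,-3,0],"roll": 0,"jaw": 1},
    {"dp": [10,-3,0],"roll": 0,"jaw": 1},
    {"dp": [10,-3,0],"roll": 0,"jaw": 1}
  ]
}}

```text
time_s: 29.3
ee_pos: [0.5668, -0.0676, 0.1153]
eef_rot: [0.843, 0.538, 0.0, 0.0]
force: [0.4, 0.2, 0.3]
width: 0.085
```

```bash
python3 cmp.py b;  python3 go.py .4886 -.336 .06 -25.3
```

```text
tin top centroid shift mm [ 1.12 -0.77] bbox shift [ 1.29 -0.98] areas 32222.0 32369.0
tin side centroid shift mm [ 1.01 -1.39] bbox shift [ 1.23 -0.77] areas 16762.0 17149.0
tape top centroid shift mm [ 0.04 -0.22] bbox shift [ 0.14 -0.31] areas 25643.0 25758.0
tape side centroid shift mm [ 0.74 -0.22] bbox shift [ 0.12 -0.12] areas 17425.0 17138.0
t 29.4 pos [ 0.5667 -0.0696  0.115 ] jawang -25.13 tilt [ 5.e-04 -5.e-04 -1.e+00] F [-0.8  0.3 -0.9] w 0.0856 j [-0.33  0.52  1.51 -0.    1.11  0.11]
dp cm [-27.43   4.24   5.5 ] dist 28.3 roll 0.2
```

```bash
python3 - <<'E'
from h import *
a=[cv2.convertScaleAbs(cv2.resize(cv2.imread(f"pics/{n}.png")[200:290,285:385],None,fx=4,fy=4,interpolation=cv2.INTER_CUBIC),alpha=2) for n in("top0","top_b")]
b=[cv2.convertScaleAbs(cv2.resize(cv2.imread(f"pics/{n}.png")[90:165,205:285],None,fx=5,fy=5,interpolation=cv2.INTER_CUBIC)[:240],alpha=2) for n in("side0","side_b")]
cv2.imwrite("pics/cmp1.png",np.vstack([np.hstack(a)[:340],np.hstack(b)]))
E
```

```text
(no output)
```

View pics/cmp1.png

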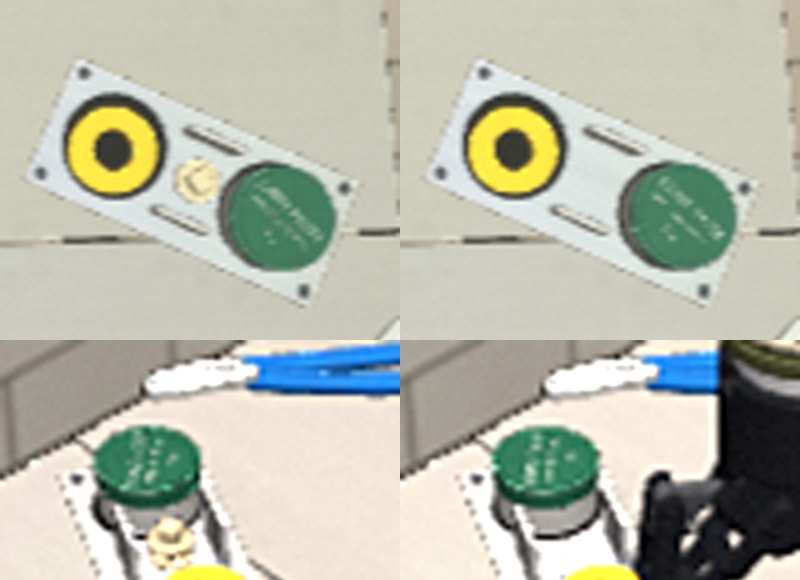

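Request:
{"fn": "move_arm", "kwargs": {
  "steps": [
    {"dp": [-3.8,0.6,0],"roll": 0,"jaw": 1},
    {"dp": [-7.6,1.2,0],"roll": 0,"jaw": 1},
    {"dp": [-11.4,1.8,0],"roll": 0,"jaw": 1},
    {"dp": [-15.2,2.4,0],"roll": 0,"jaw": 1},
    {"dp": [-19,3,0],"roll": 0,"jaw": 1}
  ]
}}

```text
time_s: 29.82
ee_pos: [0.5118, -0.2568, 0.1148]
eef_rot: [0.844, 0.536, -0.0, 0.0]
force: [0.9, -0.3, 0.4]
width: 0.0853
```

```bash
python3 go.py .4886 -.336 .06 -25.3
```

```text
t 29.8167 pos [ 0.5118 -0.2568  0.1148] jawang -25.22 tilt [ 2.e-04 -3.e-04 -1.e+00] F [ 0.9 -0.3  0.4] w 0.0853 j [-0.67  0.53  1.5  -0.    1.11 -0.23]
dp cm [-8.16  1.28  5.48] dist 9.9 roll 0.1
```

Request:
{"fn": "move_arm", "kwargs": {
  "steps": [
    {"dp": [-4,0.6,0],"roll": 0,"jaw": 1},
    {"dp": [-8,1.2,0],"roll": 0,"jaw": 1},
    {"dp": [-8.2,1.3,2],"roll": 0.1,"jaw": 1},
    {"dp": [-8.2,1.3,5],"roll": 0.1,"jaw": 1},
    {"dp": [-8.2,1.3,5],"roll": 0.1,"jaw": 1}
  ]
}}

```text
time_s: 30.23
ee_pos: [0.487, -0.3336, 0.0598]
eef_rot: [0.845, 0.534, -0.001, -0.004]
force: [-0.1, 0.7, -1.7]
width: 0.0859
```

Request:
{"fn": "move_arm", "kwargs": {
  "steps": [
    {"dp": [0,0,0],"roll": 0,"jaw": 1},
    {"dp": [0,0,0],"roll": 0,"jaw": 1}
  ]
}}

```text
time_s: 30.4
ee_pos: [0.4904, -0.3342, 0.066]
eef_rot: [0.844, 0.536, 0.0, 0.001]
force: [0.1, 0.2, 0.2]
width: 0.0855
```

```bash
python3 go.py .4886 -.336 .0085 -25.3
```

```text
t 30.4 pos [ 0.4904 -0.3342  0.066 ] jawang -25.23 tilt [ 0.0012 -0.0012 -1.    ] F [0.1 0.2 0.2] w 0.0855 j [-0.8   0.63  1.47 -0.    1.04 -0.36]
dp cm [-0.24 -0.1   5.75] dist 5.8 roll 0.1
```

Request:
{"fn": "move_arm", "kwargs": {
  "steps": [
    {"dp": [-0.24,-0.1,1],"roll": 0,"jaw": 1},
    {"dp": [-0.24,-0.1,3],"roll": 0,"jaw": 1},
    {"dp": [-0.24,-0.1,4.5],"roll": 0,"jaw": 1},
    {"dp": [-0.24,-0.1,5],"roll": 0,"jaw": 1},
    {"dp": [-0.24,-0.1,5],"roll": 0,"jaw": 1}
  ]
}}

```text
time_s: 30.82
ee_pos: [0.488, -0.3349, 0.0139]
eef_rot: [0.844, 0.536, -0.0, -0.001]
force: [-0.1, -0.2, -0.8]
width: 0.0854
```

```bash
python3 go.py .4886 -.336 .0085 -25.3
```

```text
t 30.8167 pos [ 0.488  -0.3349  0.0139] jawang -25.19 tilt [-9.e-04  9.e-04 -1.e+00] F [-0.1 -0.2 -0.8] w 0.0854 j [-0.8   0.7   1.5  -0.    0.94 -0.36]
dp cm [-0.07  0.1   0.54] dist 0.6 roll 0.1
```

Request:
{"fn": "move_arm", "kwargs": {
  "steps": [
    {"dp": [-0.1,0.05,0.3],"roll": 0.1,"jaw": 1},
    {"dp": [-0.1,0.05,0.5],"roll": 0.1,"jaw": 1},
    {"dp": [-0.1,0.05,0.5],"roll": 0.1,"jaw": 0.8},
    {"dp": [-0.1,0.05,0.5],"roll": 0.1,"jaw": 0.75},
    {"dp": [-0.1,0.05,0.5],"roll": 0.1,"jaw": 0.7}
  ],
  "newtons": 30
}}

```text
time_s: 31.23
ee_pos: [0.4885, -0.3366, 0.0103]
eef_rot: [0.845, 0.535, 0.0, 0.001]
force: [-0.2, -0.0, 3.4]
width: 0.0618
```

Request:
{"fn": "move_arm", "kwargs": {
  "steps": [
    {"dp": [0,0,0],"roll": 0,"jaw": 0.6},
    {"dp": [0,0,0],"roll": 0,"jaw": 0.6},
    {"dp": [0,0,0],"roll": 0,"jaw": 0.6}
  ]
}}

```text
time_s: 31.48
ee_pos: [0.4885, -0.3366, 0.0103]
eef_rot: [0.845, 0.535, 0.0, 0.001]
force: [-1.3, 1.3, 6.3]
width: 0.0614
```

```bash
python3 go.py .4886 -.336 .0085 -25.3
```

```text
t 31.4833 pos [ 0.4885 -0.3366  0.0103] jawang -25.3 tilt [ 8.e-04 -9.e-04 -1.e+00] F [-1.3  1.3  6.3] w 0.0614 j [-0.8   0.71  1.5  -0.    0.93 -0.36]
dp cm [ 0.06 -0.02  0.18] dist 0.2 roll -0.0
```

Request:
{"fn": "move_arm", "kwargs": {
  "steps": [
    {"dp": [0,0,-0.4],"roll": 0,"jaw": 0.6},
    {"dp": [0,0,-0.5],"roll": 0,"jaw": 0.6},
    {"dp": [0.03,-0.14,-0.5],"roll": 0,"jaw": 0.6},
    {"dp": [0.03,-0.14,-0.5],"roll": 0,"jaw": 0.6},
    {"dp": [0.03,-0.14,-0.5],"roll": 0,"jaw": 0.6}
  ]
}}

```text
time_s: 31.9
ee_pos: [0.4869, -0.3353, 0.0143]
eef_rot: [0.845, 0.535, -0.0, -0.0]
force: [-0.4, -0.3, -1.7]
width: 0.0615
```

Request:
{"fn": "move_arm", "kwargs": {
  "steps": [
    {"dp": [0,0,0.2],"roll": 0,"jaw": 0.6},
    {"dp": [0,0,0.35],"roll": 0,"jaw": 0.6},
    {"dp": [0,0,0.45],"roll": 0,"jaw": 0.6},
    {"dp": [0,0,0.45],"roll": 0,"jaw": 0.6},
    {"dp": [0,0,0.45],"roll": 0,"jaw": 0.6}
  ]
}}

```text
time_s: 32.32
ee_pos: [0.4871, -0.3354, 0.0103]
eef_rot: [0.845, 0.535, -0.0, -0.0]
force: [-2.5, 2.6, 4.9]
width: 0.0614
```

```bash
python3 go.py .4875 -.3357 .0103 -25.3
```

```text
t 32.3167 pos [ 0.4871 -0.3354  0.0103] jawang -25.31 tilt [-1.e-04  1.e-04 -1.e+00] F [-2.5  2.6  4.9] w 0.0614 j [-0.8   0.71  1.51 -0.    0.93 -0.36]
dp cm [-0.01  0.05  0.  ] dist 0.1 roll -0.0
```

Request:
{"fn": "move_arm", "kwargs": {
  "steps": [
    {"dp": [0,0,0],"roll": 0,"jaw": 0.68},
    {"dp": [0,0,0],"roll": 0,"jaw": 0.78},
    {"dp": [0,0,0],"roll": 0,"jaw": 1},
    {"dp": [0,0,0],"roll": 0,"jaw": 1},
    {"dp": [0,0,-0.5],"roll": 0,"jaw": 1}
  ]
}}

```text
time_s: 32.73
ee_pos: [0.4867, -0.3351, 0.0142]
eef_rot: [0.845, 0.535, -0.0, -0.001]
force: [0.7, -0.4, 0.2]
width: 0.0855
```

Request:
{"fn": "move_arm", "kwargs": {
  "steps": [
    {"dp": [0,0,-2],"roll": 0,"jaw": 1},
    {"dp": [0,0,-5],"roll": 0,"jaw": 1},
    {"dp": [0,0,-9],"roll": 0,"jaw": 1},
    {"dp": [0,0,-13],"roll": 0,"jaw": 1},
    {"dp": [-2,0,-15],"roll": 0,"jaw": 1}
  ]
}}

```text
time_s: 33.15
ee_pos: [0.4805, -0.3524, 0.1705]
eef_rot: [0.844, 0.536, 0.001, 0.003]
force: [-0.2, 0.1, 0.6]
width: 0.0853
```

```bash
python3 go.py .38 -.39 .2 -25.3
```

```text
t 33.15 pos [ 0.4805 -0.3524  0.1705] jawang -25.14 tilt [ 0.0049 -0.0041 -1.    ] F [-0.2  0.1  0.6] w 0.0853 j [-0.83  0.51  1.36  0.    1.26 -0.39]
dp cm [-7.67 -7.48 -2.98] dist 11.1 roll 0.2
```

Request:
{"fn": "move_arm", "kwargs": {
  "steps": [
    {"dp": [-2.5,-2.5,-1],"roll": 0,"jaw": 1},
    {"dp": [-5,-5,-2],"roll": 0,"jaw": 1},
    {"dp": [-7.5,-7.5,-3],"roll": 0,"jaw": 1},
    {"dp": [-10,-10,-4],"roll": 0,"jaw": 1},
    {"dp": [-12,-12.5,-4],"roll": 0,"jaw": 1}
  ]
}}

```text
time_s: 33.57
ee_pos: [0.3128, -0.4098, 0.2072]
eef_rot: [0.845, 0.535, -0.0, 0.002]
force: [0.2, 0.1, 0.3]
width: 0.0854
```

Request:
{"fn": "move_arm", "kwargs": {
  "steps": [
    {"dp": [-2,-2,0],"roll": 0,"jaw": 1},
    {"dp": [-3,-4,0],"roll": 0,"jaw": 1},
    {"dp": [-3,-4,0],"roll": 0,"jaw": 1}
  ]
}}

```text
time_s: 33.82
ee_pos: [0.2623, -0.4191, 0.2054]
eef_rot: [0.846, 0.534, -0.0, -0.0]
force: [-0.1, -1.1, 0.5]
width: 0.085
```

```bash
python3 cmp.py c;  python3 go.py .38 -.39 .2 -25.3
```

```text
tin top centroid shift mm [-0.22  0.09] bbox shift [0.   0.15] areas 32222.0 31985.0
tin side centroid shift mm [-0.46 -0.11] bbox shift [-0.26  0.25] areas 16762.0 17175.0
tape top centroid shift mm [ 0.04 -0.22] bbox shift [ 0.14 -0.31] areas 25643.0 25689.0
tape side centroid shift mm [ 0.22 -0.21] bbox shift [0. 0.] areas 17425.0 17400.0
t 33.9167 pos [ 0.265  -0.4188  0.2054] jawang -25.39 tilt [ 5.e-04 -6.e-04 -1.e+00] F [ 0.4 -0.6 -0.3] w 0.0854 j [-1.24  0.27  1.62  0.    1.25 -0.8 ]
dp cm [7.53 9.15 0.55] dist 11.9 roll -0.1
```

View pics/top_c.png

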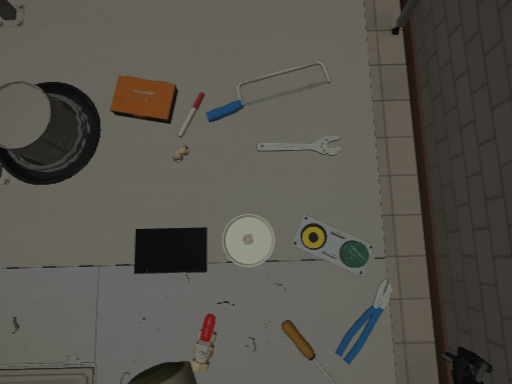

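View pics/side_c.png

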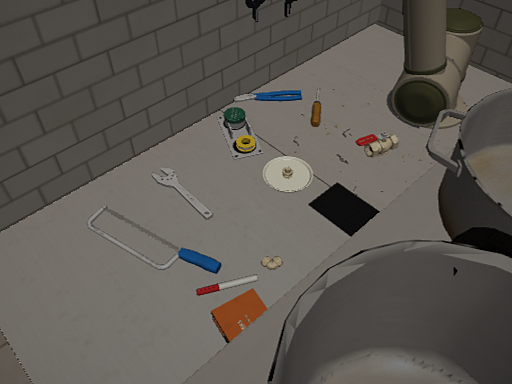

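Request:
{"fn": "move_arm", "kwargs": {
  "steps": [
    {"dp": [0,0,0],"roll": 0,"jaw": 1},
    {"dp": [0,0,0],"roll": 0,"jaw": 1},
    {"dp": [0,0,0],"roll": 0,"jaw": 1},
    {"dp": [0,0,0],"roll": 0,"jaw": 1},
    {"dp": [0,0,0],"roll": 0,"jaw": 1}
  ]
}}

```text
time_s: 34.33
ee_pos: [0.2657, -0.4184, 0.2049]
eef_rot: [0.845, 0.535, 0.0, -0.0]
force: [-0.5, -0.1, -0.5]
width: 0.0851
```

```bash
python3 - <<'E'
from rig import *
print(hand_in())
E
```

```text
the job is handed in; nothing more can be done
None
```

The job is done and handed in at 34 s, in the order asked. The tin and tape roll went onto the mat. The plug then went upright into the middle of the white dish. Last, the tin and tape roll went back to their places on the rack.

- **Plug:** it appears in the top picture at about (248, 240), which is the measured centre of the dish, and it stands upright in both views.
- **Tape roll:** both cameras put it within about 0.3 mm of where it started.
- **Tin:** my first return was about 1.4 mm off along the rack's x, so I gripped it again and shifted it. The top camera now puts it within about 0.25 mm of its start and the side camera within about 0.5 mm.
- **Elbow and wrench:** they look unmoved in the last pictures. I checked this by eye only, not by measurement.

The force readings at the end of each move stayed below about 7 N. The arm ended well clear of everything, with the gripper open.

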